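Pack out a battery module in its stacking jig and hold it wedged tight

TASK

Swing the work lamp right out of the way of the gap in the stacking jig. Then stand orange spacer plates from the rack upright and squarely on the jig's base in the gap between the battery module's black pressure pad and the green tapered stop, as many as it takes (at least one) for the yellow wedge key to take up the rest, and push the wedge down between the plates and the stop, taper against the stop, until you feel the whole stack pressed firmly tight before the wedge reaches the base; do not ram it. Finish still gripping the wedge upright and pressing it down so that the stack stays tight; leave plates you do not need in the rack, and leave the loose cell, the multimeter and the screwdriver alone.

Things in the scene. Friction and masses are not known exactly. Their poses are not given: they have to be found in the camera images.
- jig: stacking jig, fixed: aluminium base 12 mm thick, 190 mm along x, y -115 to +285 mm, carrying a battery module (top at most 98 mm up, end plate 170 mm wide at y = +24 mm). Origin on the bench under the middle of the pressure pad's face. Black pad: 32 mm wide in x, z 12 to 95 mm, upright face at y = 0 looking to -y. The gap lies at y below 0
- stop: green adjustable stop, fixed on the base across the gap, axes as the jig's. Bearing plate 32 mm wide in x, top level with the pad; face to +y, leaning back 12 degrees, so the gap is 17.6 mm wider at the top. Origin: foot of that face, on the base's top; its distance from the pad's face is the gap at the base, 11 to 27 mm. Foot bar behind: 130 mm wide, 26 mm high
- rack: wooden rack, fixed, 80 (x) x 200 (y) x 30 mm high; slot floors 5 mm above the bench. Origin: centre of its underside. Plate slots (10 mm wide, 25 mm deep) centred at y = +66, +30 and -6 mm; the wedge's socket at y = -66 mm
- plate1: orange insulating spacer plate, 50 wide (its x) x 8 thick (its y) x 83 mm tall (its z), 45-degree corners cut 8 mm at the top, about 60 g. Origin: centre of its bottom edge. Starts standing upright in a slot of the rack. All three plates are alike
- plate2: orange insulating spacer plate, 50 wide (its x) x 8 thick (its y) x 83 mm tall (its z), 45-degree corners cut 8 mm at the top, about 60 g. Origin: centre of its bottom edge. Starts standing upright in a slot of the rack. All three plates are alike
- plate3: orange insulating spacer plate, 50 wide (its x) x 8 thick (its y) x 83 mm tall (its z), 45-degree corners cut 8 mm at the top, about 60 g. Origin: centre of its bottom edge. Starts standing upright in a slot of the rack. All three plates are alike
- wedge: yellow wedge key, 40 mm wide (x), 112 mm tall (z), 150 g. Origin: centre of its foot, 14 mm thick with 4 mm bevels. Flat upright face at y = +7 mm, to go against the plates; the -y face slopes out 12 degrees like the stop, from y = -7 at the foot to y = -23.4 mm at z = 77 mm, with a straight head above. Starts upright in the rack
- wedge_foot (a point): the same point as the wedge's origin. Stack closed up, it is (14 mm + 8 mm per plate in the gap - gap at the base) / 0.2126 above the base. The number of plates, one or two, is right if that gives 6 to 56 mm (sometimes either does); with too few the wedge lands on the base and is not tight
- lamp_post: lamp post with a round foot of 42 mm radius standing on the bench beyond the jig, 210 mm high, 20 mm thick
- lamp_arm (a joint): turn of the lamp arm about its upright post, rad: near 0 with the head over the gap, growing clockwise seen from above as it swings away over the module and past its far end; range -0.35 to 2.0. Stiff enough to stay where it is left (about 0.5 N at the knob)
- lamp_knob (a point): the middle of the grip part of the upright black knob (16 mm across, 50 mm tall, its top 284 mm up) on the lamp's round white head (110 mm across, 212 to 234 mm up), 260 mm from the hinge; this point is 262 mm above the bench
- lamp_hinge (a point): point on the lamp arm's upright hinge axis, at the knob point's height
- cell: loose blue battery cell lying in a white foam block, 66 mm across, 150 mm long; leave it
- multimeter: yellow multimeter lying on the bench, 85 x 160 x 40 mm; leave it. Origin: centre of its underside
- screwdriver: red screwdriver lying on the bench; leave it

How it is judged:
On the way, in this order (a step that is already met when the one before it is completed fails the run):
1. the lamp is swung clear: its knob at least 160 mm from the pressure pad's face, seen from above (horizontal distance between lamp_knob and jig above 0.16 m), for 0.2 s.
2. a spacer plate stands on the base in the gap (((x of plate1 in the frame of jig between -0.012 and 0.012 m and y of plate1 in the frame of jig below 0 m and y of plate1 in the frame of stop above 0 m and z of plate1 in the frame of jig below 0.016 m and angle between plate1's own z axis and vertical below 0.35 rad) or (x of plate2 in the frame of jig between -0.012 and 0.012 m and y of plate2 in the frame of jig below 0 m and y of plate2 in the frame of stop above 0 m and z of plate2 in the frame of jig below 0.016 m and angle between plate2's own z axis and vertical below 0.35 rad) or (x of plate3 in the frame of jig between -0.012 and 0.012 m and y of plate3 in the frame of jig below 0 m and y of plate3 in the frame of stop above 0 m and z of plate3 in the frame of jig below 0.016 m and angle between plate3's own z axis and vertical below 0.35 rad))), for 0.2 s.
At the end, for the whole second after the job is handed in: Lamp knob over 160 mm from pad. Each plate in the rack or upright (5 deg) on the base in the gap, 12 mm from centre. Wedge in fingers (3 N), upright (6 deg), foot 1.5-64 mm above the base, at rest. Over 3 N each: wedge on stop, wedge on a plate, a plate on the pad (horizontal distance between lamp_knob and jig above 0.16 m and contact force between any of plate1, plate2, plate3 and jig above 3 N and (contact force between wedge and plate1 above 3 N or contact force between wedge and plate2 above 3 N or contact force between wedge and plate3 above 3 N) and contact force between wedge and stop above 3 N and contact force between wedge and jig below 0.5 N and contact force between the fingers and wedge above 3 N and angle between wedge's own z axis and vertical below 0.1 rad and x of wedge in the frame of jig between -0.012 and 0.012 m and z of wedge in the frame of jig between 0.0135 and 0.076 m and linear speed of wedge below 0.02 m/s and (((x of plate1 in the frame of jig between -0.012 and 0.012 m and y of plate1 in the frame of jig below 0 m and y of plate1 in the frame of stop above 0 m and z of plate1 in the frame of jig below 0.016 m and angle between plate1's own z axis and vertical below 0.35 rad) and angle between plate1's own z axis and vertical below 0.08 rad) or (x of plate1 in the frame of rack between -0.012 and 0.012 m and z of plate1 in the frame of rack below 0.012 m and y of plate1 in the frame of rack between -0.09 and 0.09 m)) and (((x of plate2 in the frame of jig between -0.012 and 0.012 m and y of plate2 in the frame of jig below 0 m and y of plate2 in the frame of stop above 0 m and z of plate2 in the frame of jig below 0.016 m and angle between plate2's own z axis and vertical below 0.35 rad) and angle between plate2's own z axis and vertical below 0.08 rad) or (x of plate2 in the frame of rack between -0.012 and 0.012 m and z of plate2 in the frame of rack below 0.012 m and y of plate2 in the frame of rack between -0.09 and 0.09 m)) and (((x of plate3 in the frame of jig between -0.012 and 0.012 m and y of plate3 in the frame of jig below 0 m and y of plate3 in the frame of stop above 0 m and z of plate3 in the frame of jig below 0.016 m and angle between plate3's own z axis and vertical below 0.35 rad) and angle between plate3's own z axis and vertical below 0.08 rad) or (x of plate3 in the frame of rack between -0.012 and 0.012 m and z of plate3 in the frame of rack below 0.012 m and y of plate3 in the frame of rack between -0.09 and 0.09 m))); the arm keeps its last pose, push and grip.
It fails at once if the cell is disturbed (moved over 20 mm) (distance of cell from where it was at the start of the episode above 0.02 m).
It fails at once if the multimeter is disturbed (moved over 30 mm) (distance of multimeter from where it was at the start of the episode above 0.03 m).
It fails at once if the screwdriver is disturbed (moved over 30 mm) (distance of screwdriver from where it was at the start of the episode above 0.03 m).
It fails at once if the wedge is rammed (over 120 N on the stop) (contact force between wedge and stop above 120 N).
It also fails if it takes over 72 s, if anything falls off the work surface, if the arm or the gripper's body presses on something with over 40 N, if the wrist force passes 120 N, or if a joint passes its speed limit or range.

ROBOT

A 6-joint arm with a two-finger parallel gripper is mounted at the origin on the work surface. World frame = base frame: x ahead of the robot, y to its left, z up, the work surface at z = 0. Lengths are in m, angles in rad, forces in N, time in s.
With the tool pointing down it reaches from about 0.325 to 0.85 m from the base axis. Payload 4.4 kg.
Tool frame: the origin (TCP) lies at the very end of the fingers, on their centre line; the grasp point (between the pads) lies 19 mm behind it (arm.hold_point_z is the distance from the TCP to the grasp point, in m); z points along the fingers, y is the direction in which the jaws open and shut (so a half turn about z gives the same grasp; the last joint's range is limited). The gripper opens to 94 mm and grips with 3 to 60 N. Pads are 16 mm wide; open, the fingers measure 119 mm over their backs; the gripper's body (75 mm by 177 mm) begins 78 mm behind the grasp point.
Start: joints at [1.016, 0.207, 1.542, -0, 1.393, -0.15], TCP at [0.226, 0.529, 0.205] pointing down, gripper open.
Joint ranges: [-2.73, 2.73], [-0.86, 2.22], [0.23, 2.46], [-1.11, 4.25], [0.08, 2.63], [-2.82, 2.82]. Speed limits (rad/s): [2.79, 2.79, 3.14, 3.14, 3.14, 3.14].

INTERFACE

Orientations are given as a 3x3 rotation matrix whose columns are the frame's x, y, z axes.
In Python, from rig import arm gives the robot as it stands.
- The arm moves only by the shell command python3 -m crank 'ROWS' [OPENING] [FORCE]. ROWS is JSON, a list of rows, each a list of 6 numbers: the shift along the tool's x, y, z in m, then the turn, a rotation vector about the tool's x, y, z in rad. A call has 1 to 12 rows; each row shifts and turns the pose as measured when the row begins, along the tool's axes as they then stand; what a row does not reach is not made up. A row lasts 1/12 s, in which the tool goes at most 41.7 mm and 7.16 degrees, less where a joint would pass 70% of its speed; a pose out of reach is approached as far as the arm can. A call with a gripper value outside its range is refused whole. OPENING is the opening, from 0 (shut) to 1 (fully open), set as the call begins (- or left out, the last holds). The fingers move at their own pace and stop on an object; FORCE is the grip in N (left out, the last holds). Time passes only in rows, so rows that do not move let the fingers close. It gives the time, the measured TCP pose, the force and the opening at its end, in the units of the state.
- arm.sense(): the state, without advancing time (a new reading comes with each control period).
- arm.read_camera(name): name is "scene" or "side" or "wrist"; returns the picture (384x512x3 uint8, blue, green, red); there is no depth.
- arm.camera_params(name): a dict with "mtx" (3x3 intrinsics, pixels), "rvec" (rotation vector, rad) and "tvec" (3), from world to camera coordinates, as OpenCV has them; the wrist camera has in their place "mount" (4x4, takes a point from camera to tool coordinates, whose origin is the TCP and whose axes are the flange's). Camera axes: x right, y down, z forward; pixel columns grow to the right and rows downward; lengths in m; the calibration is good to about 2 mm. A picture is of the moment at which its call begins: read the wrist's pose just before it. camera_params takes no time and is no camera call.
- arm.job_done(): hands the job in, once; it reports no verdict.
The state is a dict: "time": time; "qpos": joint angles; "qvel": joint speeds; "effort": joint torques, N m; "tcp_pos": TCP position; "tcp_rot": TCP orientation; "ft_force": force on the tool from outside, world axes, zero at the start; "moment": the same for the moment, N m; "finger_gap": finger opening in m.
Only numpy, scipy, OpenCV 4.12 (cv2) and the standard library are available. Lean on these libraries where they do the work, as an engineer would, in place of code of your own. Each camera call takes 0.05 s, during which the arm holds its last target. There are 200 camera calls.

## Working session

There is one attempt and no reset: what is moved stays moved. The work goes in short steps, Python scripts to look and compute and a shell command to move; the robot and the scene stay as the last step left them, time stands still between calls to the robot, and variables do not carry over. Pictures are saved under pics/ and viewed, about 8 in all and at most 12, crops included, and the job is handed in when it is done.

```bash
mkdir -p pics; ls; python3 - <<'E'
from rig import arm
import cv2,numpy as np
s=arm.sense();print({k:np.round(v,3).tolist() for k,v in s.items()})
for n in("scene","side","wrist"):
    p=arm.camera_params(n);print(n,{k:np.round(v,4).tolist() for k,v in p.items()})
    cv2.imwrite(f"pics/{n}0.png",arm.read_camera(n))
a=cv2.imread("pics/scene0.png");b=cv2.imread("pics/side0.png")
cv2.imwrite("pics/s0.png",cv2.resize(a,(800,600)));cv2.imwrite("pics/d0.png",cv2.resize(b,(800,600)))
E
```

```text
pics
{'time': 0.0, 'qpos': [1.016, 0.207, 1.543, -0.0, 1.393, -0.151], 'qvel': [-0.0, -0.002, -0.0, 0.002, 0.0, 0.001], 'effort': [0.001, -37.088, -28.142, 0.07, 0.036, -0.0], 'tcp_pos': [0.226, 0.528, 0.204], 'tcp_rot': [[-0.919, 0.394, -0.001], [0.394, 0.919, -0.002], [0.0, -0.002, -1.0]], 'ft_force': [-0.088, 0.683, 0.211], 'moment': [0.014, 0.046, -0.015], 'finger_gap': 0.094}
scene {'mtx': [[419.3857, 0.0, 250.0943], [0.0, 419.3857, 192.8067], [0.0, 0.0, 1.0]], 'rvec': [2.1901, 1.3491, -0.4503], 'tvec': [-0.1728, -0.2473, 1.5249]}
side {'mtx': [[493.8183, 0.0, 255.4205], [0.0, 493.8183, 186.8386], [0.0, 0.0, 1.0]], 'rvec': [2.062, -0.6532, 0.3571], 'tvec': [-0.3942, 0.2855, 1.3504]}
wrist {'mtx': [[298.6749, 0.0, 251.4255], [0.0, 298.6749, 188.5755], [0.0, 0.0, 1.0]], 'mount': [[-0.0003, -0.9636, -0.2674, 0.0787], [1.0, -0.0005, 0.0008, -0.0009], [-0.0009, -0.2674, 0.9636, -0.178], [0.0, 0.0, 0.0, 1.0]]}
```

View pics/s0.png

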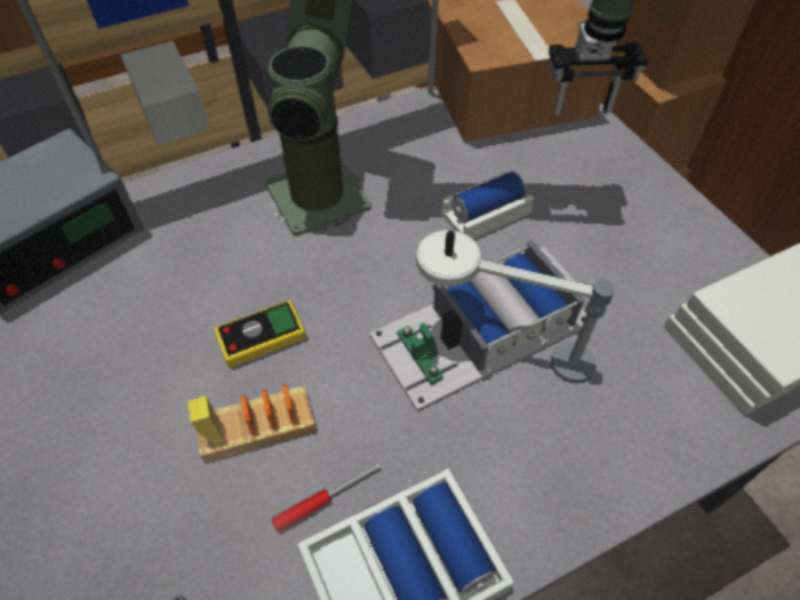

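View pics/d0.png

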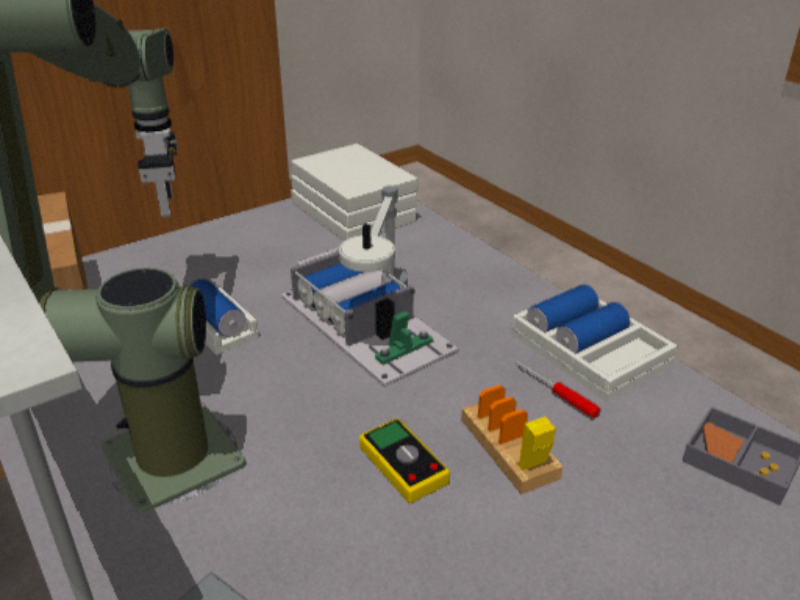

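Scene (800 px scale): lamp knob (450,243), post top (600,292), green stop (420,350), rack with wedge (205,415) and plates (248,412), (267,405), (288,400). Side: knob (367,236), stop (403,340), plates (490,400), (503,412), (514,425), wedge (538,442). First rough positions follow.

```bash
cat > h.py <<'E'
import numpy as np,cv2
from rig import arm
def cam(n,s=None):
    p=arm.camera_params(n);K=p["mtx"]
    if n=="wrist":
        M=np.array(p["mount"]);R=np.array(s["tcp_rot"]);return K,R@M[:3,:3],R@M[:3,3]+np.array(s["tcp_pos"])
    R=cv2.Rodrigues(np.array(p["rvec"]))[0];return K,R.T,-R.T@np.array(p["tvec"])
def ray(n,px,s=None):
    K,R,c=cam(n,s);d=R@np.linalg.solve(K,[px[0],px[1],1.]);return c,d/np.linalg.norm(d)
def onz(n,px,z,s=None):
    c,d=ray(n,px,s);return c+d*(z-c[2])/d[2]
def tri(*obs):
    A=np.zeros((3,3));b=np.zeros(3)
    for o in obs:
        c,d=ray(*o);P=np.eye(3)-np.outer(d,d);A+=P;b+=P@c
    return np.linalg.solve(A,b)
def proj(n,X,s=None):
    K,R,c=cam(n,s);v=np.array(K)@(R.T@(np.array(X)-c));return v[:2]/v[2]
def blobs(img,lo,hi,mn=20):
    m=cv2.inRange(cv2.cvtColor(img,cv2.COLOR_BGR2HSV),lo,hi)
    n,l,st,c=cv2.connectedComponentsWithStats(m);return [(c[i].round(1).tolist(),st[i].tolist()) for i in range(1,n) if st[i,4]>=mn],l
E
python3 - <<'E'
from h import *
k=.64
S=lambda x,y:("scene",(x*k,y*k));D=lambda x,y:("side",(x*k,y*k))
r=lambda *a:print(*[v.round(4).tolist() if hasattr(v,'round') else v for v in a])
r("knob",tri(S(450,243),D(367,236)),onz(*S(450,243),.262),onz(*D(367,236),.262))
r("posttop",tri(S(602,288),D(390,190)))
r("foot",onz(*S(575,362),.005))
for nm,p in dict(jl=(372,335),jb=(420,406)).items(): r(nm,onz(*S(*p),.012))
r("jig side bl,br",onz(*D(386,381),.012),onz(*D(457,348),.012))
r("pad top",onz(*S(453,312),.095),onz(*D(384,300),.095))
r("rack corners side",onz(*D(524,488),0),onz(*D(560,470),0),onz(*S(205,459),0),onz(*S(315,428),0))
for n in("scene","side"):
    im=cv2.imread(f"pics/{n}0.png")
    for nm,lo,hi in(("orange",(3,170,100),(14,255,255)),("yellow",(22,150,90),(35,255,255)),("green",(55,90,30),(85,255,255))):
        r(n,nm,blobs(im,lo,hi)[0])
E
```

```text
knob [0.4594, 0.0758, 0.2581] [0.4617, 0.0745, 0.262] [0.4555, 0.0689, 0.262]
posttop [0.639, 0.2581, 0.2364]
foot [0.6425, 0.2642, 0.005]
jl [0.4164, -0.056, 0.012]
jb [0.5944, -0.0448, 0.012]
jig side bl,br [0.4101, -0.058, 0.012] [0.5902, -0.0541, 0.012]
pad top [0.4885, 0.078, 0.095] [0.4982, 0.0769, 0.095]
rack corners side [0.4485, -0.4093, 0.0] [0.527, -0.4146, 0.0] [0.5104, -0.4249, 0.0] [0.5427, -0.2306, 0.0]
scene orange [([184.6, 257.8], [181, 247, 8, 23, 67]), ([171.2, 260.9], [168, 250, 8, 24, 73]), ([157.7, 263.9], [155, 254, 8, 23, 67])]
scene yellow [([168.0, 219.8], [138, 193, 57, 42, 476]), ([127.0, 261.9], [121, 255, 13, 15, 157])]
scene green [([55.7, 142.1], [39, 130, 34, 26, 416]), ([179.5, 204.1], [171, 195, 19, 19, 229]), ([269.8, 224.6], [255, 208, 28, 37, 326])]
side orange [([320.8, 264.5], [306, 247, 32, 37, 691]), ([461.2, 283.0], [451, 271, 24, 24, 289])]
side yellow [([342.9, 283.1], [332, 267, 23, 34, 556]), ([258.9, 301.6], [230, 268, 58, 54, 699])]
side green [([256.6, 216.9], [240, 199, 37, 34, 451]), ([248.2, 278.3], [236, 270, 26, 18, 262])]
```

```bash
cat >> h.py <<'E'
def go(t,yaw=None):
    "remaining shift to TCP target t (world), in tool axes; yaw = wanted direction of jaw axis (deg)"
    s=arm.sense();R=np.array(s["tcp_rot"]);d=R.T@(np.array(t)-s["tcp_pos"])
    print("t",round(s["time"],2),"tcp",np.round(s["tcp_pos"],4),"F",np.round(s["ft_force"],1),"gap",round(s["finger_gap"],4),"jaw",np.degrees(np.arctan2(R[1,1],R[0,1])).round(1),"| tool shift",d.round(4),"len",np.linalg.norm(d).round(3))
    if yaw is not None:
        y=np.radians(yaw);Y=np.array([np.cos(y),np.sin(y),0])
        if Y@R[:,1]<0:Y=-Y
        Rt=np.column_stack([np.cross(Y,[0,0,-1.]),Y,[0,0,-1.]])
        print("turn",cv2.Rodrigues(R.T@Rt)[0].ravel().round(3))
E
python3 -m crank '[[0,0,-0.035,0,0,0],[-0.02,-0.017,-0.03,0,0,0],[-0.026,-0.021,-0.02,0,0,0],[-0.029,-0.024,-0.01,0,0,0],[-0.029,-0.024,0,0,0,0],[-0.029,-0.024,0,0,0,0],[-0.029,-0.024,0,0,0,0],[-0.029,-0.024,0,0,0,0],[-0.029,-0.024,0,0,0,0],[-0.029,-0.024,0,0,0,0],[-0.029,-0.024,0,0,0,0],[-0.029,-0.024,0,0,0,0]]' 1
python3 -c "
from h import *
go([.459,.073,.31])"
```

```text
time: 1.15
tcp_pos: [0.4116, 0.1635, 0.3011]
tcp_rot: [[-0.926, 0.379, -0.003], [0.379, 0.925, -0.007], [-0.0, -0.008, -1.0]]
ft_force: [0.7, 0.7, 0.3]
finger_gap: 0.0937
t 1.15 tcp [0.4116 0.1635 0.3011] F [0.7 0.7 0.3] gap 0.0937 jaw 67.7 | tool shift [-0.0782 -0.0659 -0.0083] len 0.103
```

```bash
python3 -m crank '[[-0.026,-0.022,-0.004,0,0,0],[-0.026,-0.022,-0.004,0,0,0],[-0.017,-0.014,0,0,0,0],[0,0,0,0,0,0]]' 1
python3 - <<'E'
from h import *
go([.459,.073,.31])
s=arm.sense();im=arm.read_camera("wrist");cv2.imwrite("pics/w1.png",im);print("exp",proj("wrist",[.459,.073,.262],s))
E
```

```text
time: 1.48
tcp_pos: [0.4559, 0.0732, 0.3086]
tcp_rot: [[-0.922, 0.387, -0.004], [0.387, 0.922, -0.01], [-0.0, -0.011, -1.0]]
ft_force: [-0.7, -0.7, -0.2]
finger_gap: 0.094
t 1.48 tcp [0.4559 0.0732 0.3086] F [-0.7 -0.7 -0.2] gap 0.094 jaw 67.2 | tool shift [-0.0029  0.001  -0.0014] len 0.003
exp [254.17011129 211.80709902]
```

View pics/w1.png

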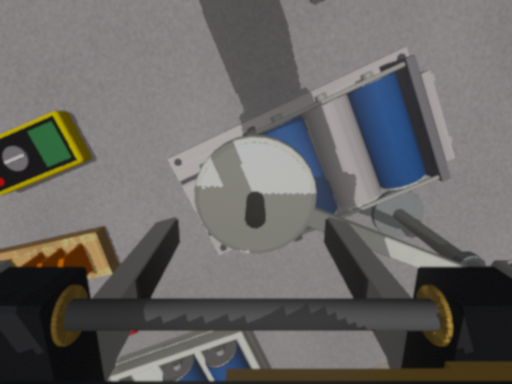

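Wrist view: knob at (255,208), between the jaws (expected 254,212). Descend and grip.

```bash
python3 -m crank '[[-0.003,0.001,0.025,0,0,0],[0,0,0.025,0,0,0],[0,0,0.011,0,0,0],[0,0,0,0,0,0]]' 1
python3 -m crank '[[0,0,0,0,0,0],[0,0,0,0,0,0],[0,0,0,0,0,0],[0,0,0,0,0,0],[0,0,0,0,0,0],[0,0,0,0,0,0]]' 0 15
python3 - <<'E'
from h import *
s=arm.sense();k=np.array(s["tcp_pos"]);R=np.array(s["tcp_rot"]);h=np.array([.641,.261,k[2]]);v=k-h;print(np.linalg.norm(v[:2]))
prev=k
for a in range(6,79,6):
    c,sn=np.cos(np.radians(-a)),np.sin(np.radians(-a));p=h+[c*v[0]-sn*v[1],sn*v[0]+c*v[1],0]
    print(a,p.round(3),(R.T@(p-prev)).round(4));prev=p
E
```

```text
time: 1.87
tcp_pos: [0.4575, 0.077, 0.2465]
tcp_rot: [[-0.923, 0.386, -0.002], [0.386, 0.923, -0.006], [-0.0, -0.006, -1.0]]
ft_force: [0.2, 0.4, 0.1]
finger_gap: 0.0941
time: 2.37
tcp_pos: [0.4573, 0.0808, 0.2496]
tcp_rot: [[-0.925, 0.38, 0.001], [0.38, 0.925, -0.004], [-0.003, -0.004, -1.0]]
ft_force: [-0.8, 0.6, -0.3]
finger_gap: 0.0574
0.2573126345751255
6 [0.439 0.101 0.25 ] [ 0.0242  0.0119 -0.0001]
12 [0.424 0.123 0.25 ] [ 0.0228  0.0143 -0.0001]
18 [0.411 0.146 0.25 ] [ 0.0212  0.0167 -0.0001]
24 [0.4   0.171 0.25 ] [ 0.0193  0.0188 -0.0001]
30 [0.392 0.197 0.25 ] [ 0.0172  0.0207 -0.0001]
36 [0.386 0.223 0.25 ] [ 0.015   0.0224 -0.0001]
42 [0.384 0.25  0.25 ] [ 0.0126  0.0238 -0.0001]
48 [0.384 0.277 0.25 ] [ 0.01    0.025  -0.0001]
54 [0.387 0.304 0.25 ] [ 0.0073  0.0259 -0.0001]
60 [0.393 0.33  0.25 ] [ 0.0046  0.0265 -0.0001]
66 [0.402 0.356 0.25 ] [ 0.0018  0.0269 -0.0001]
72 [0.413 0.38  0.25 ] [-0.001   0.0269 -0.0001]
78 [0.427 0.403 0.25 ] [-0.0038  0.0267 -0.0001]
```

```bash
python3 -m crank '[[0,-0.003,0.003,0,0,0],[0,0,0,0,0,0],[0,0,0,0,0,0],[0,0,0,0,0,0],[0,0,0,0,0,0],[0,0,0,0,0,0]]' 0 15
```

```text
time: 2.87
tcp_pos: [0.4561, 0.0765, 0.2475]
tcp_rot: [[-0.924, 0.381, 0.002], [0.381, 0.924, -0.007], [-0.004, -0.006, -1.0]]
ft_force: [-6.1, -6.3, 4.6]
finger_gap: 0.0177
```

Gripped (about 17 mm). Now swing along the arc.

```bash
python3 -m crank '[[0.024,0.012,0,0,0,0],[0.023,0.014,0,0,0,0],[0.021,0.017,0,0,0,0],[0.019,0.019,0,0,0,0],[0.017,0.021,0,0,0,0],[0.015,0.022,0,0,0,0],[0.013,0.024,0,0,0,0],[0.010,0.025,0,0,0,0],[0.007,0.026,0,0,0,0]]'
python3 -c "
from h import *
go([.402,.356,.25])"
```

```text
time: 3.62
tcp_pos: [0.3741, 0.2945, 0.2471]
tcp_rot: [[-0.917, 0.397, -0.023], [0.398, 0.917, -0.029], [0.01, -0.036, -0.999]]
ft_force: [-4.8, -0.5, 6.7]
finger_gap: 0.0161
t 3.62 tcp [0.3741 0.2945 0.2471] F [-4.8 -0.5  6.7] gap 0.0161 jaw 66.6 | tool shift [-0.0011  0.0674 -0.0053] len 0.068
```

```bash
python3 -m crank '[[0.002,0.026,0,0,0,0],[-0.001,0.027,0,0,0,0],[-0.002,0.01,0,0,0,0],[0,0,0,0,0,0]]'
python3 -m crank '[[0,0,0,0,0,0],[0,0,0,0,0,0],[0,0,0,0,0,0],[0,0,-0.02,0,0,0],[0,0,-0.03,0,0,0],[0,0,-0.03,0,0,0],[0.012,-0.03,-0.01,0,0,0],[0.012,-0.03,0,0,0,0]]' 1
python3 -c "
from h import *
go([.42,.0,.35],90)"
```

```text
time: 3.95
tcp_pos: [0.393, 0.3628, 0.2471]
tcp_rot: [[-0.92, 0.39, -0.035], [0.391, 0.92, -0.021], [0.024, -0.033, -0.999]]
ft_force: [2.7, -1.1, -1.6]
finger_gap: 0.0162
time: 4.62
tcp_pos: [0.3507, 0.3113, 0.3373]
tcp_rot: [[-0.917, 0.396, -0.045], [0.397, 0.917, -0.033], [0.028, -0.048, -0.998]]
ft_force: [-0.8, -0.5, 0.9]
finger_gap: 0.066
t 4.62 tcp [0.3507 0.3113 0.3373] F [-0.8 -0.5  0.9] gap 0.066 jaw 66.7 | tool shift [-0.1869 -0.2587 -0.0055] len 0.319
turn [-0.042 -0.038 -0.408]
```

```bash
python3 -m crank '[[-0.01,-0.03,0,0,0,-0.05],[-0.014,-0.03,0,0,0,-0.05],[-0.014,-0.03,0,-0.01,-0.01,-0.06],[-0.014,-0.03,0,-0.01,-0.01,-0.06],[-0.014,-0.03,0,-0.01,-0.01,-0.06],[-0.014,-0.03,0,-0.01,-0.01,-0.06],[-0.014,-0.03,0.01,0,0,-0.06],[-0.014,-0.03,0.02,0,0,-0.03]]' 1
python3 -c "
from h import *
go([.46,.04,.20],91)"
```

```text
time: 5.28
tcp_pos: [0.4021, 0.0424, 0.3185]
tcp_rot: [[-0.999, -0.044, 0.022], [-0.044, 0.999, -0.002], [-0.022, -0.003, -1.0]]
ft_force: [1.0, 1.0, -0.0]
finger_gap: 0.0937
t 5.28 tcp [0.4021 0.0424 0.3185] F [ 1.  1. -0.] gap 0.0937 jaw 92.5 | tool shift [-0.0551 -0.0047  0.1198] len 0.132
turn [-0.003  0.022  0.027]
```

```bash
python3 -m crank '[[-0.018,-0.002,0.036,0,0.011,0.013],[-0.018,-0.002,0.036,0,0.011,0.013],[-0.018,0,0.036,0,0,0],[0,0,0.008,0,0,0],[0,0,0,0,0,0]]' 1
python3 - <<'E'
from h import *
go([.46,.04,.20],91)
s=arm.sense();im=arm.read_camera("wrist");cv2.imwrite("pics/w2.png",im);np.save("s2.npy",s,allow_pickle=True)
for p in([.5,.06,.095],[.5,.03,.012]):print(proj("wrist",p,s))
cv2.imwrite("pics/w2b.png",cv2.resize(im[60:360,100:412],None,fx=2,fy=2,interpolation=cv2.INTER_CUBIC)[:600])
E
```

```text
time: 5.7
tcp_pos: [0.4574, 0.0255, 0.1986]
tcp_rot: [[-1.0, 0.004, 0.001], [0.004, 1.0, -0.008], [-0.001, -0.008, -1.0]]
ft_force: [-0.7, -0.2, 0.6]
finger_gap: 0.0938
t 5.7 tcp [0.4574 0.0255 0.1986] F [-0.7 -0.2  0.6] gap 0.0938 jaw 89.7 | tool shift [-0.0025  0.0145 -0.0015] len 0.015
turn [-0.008  0.001 -0.022]
[286.65562339 229.3751605 ]
[256.42316219 203.5371118 ]
```

View pics/w2b.png

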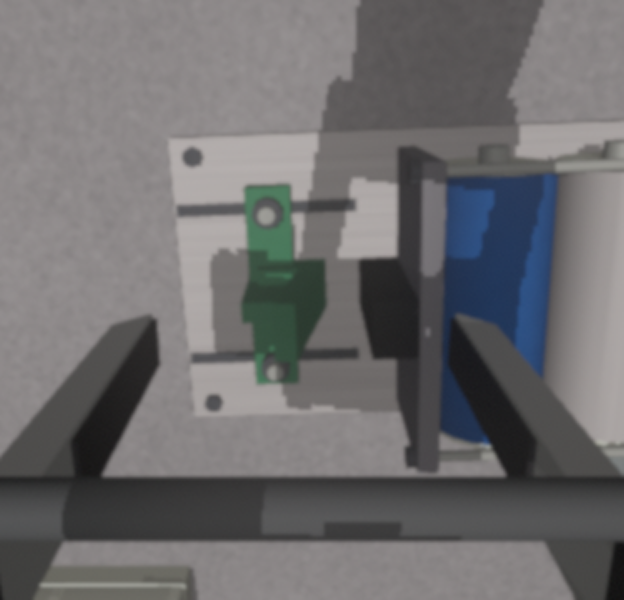

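The wrist view (crop ×2) shows the stop foot edge at crop x≈325, y 262–318. The pad's bottom edge is at x≈360 and the base corners at (168,138) and (194,415). The gap looks like about 22 mm, which means two plates. I'll measure the edges properly.

```bash
python3 - <<'E'
from h import *
s=np.load("s2.npy",allow_pickle=True).item()
im=cv2.imread("pics/w2.png");hsv=cv2.cvtColor(im,cv2.COLOR_BGR2HSV)
P=lambda x,y,z:onz("wrist",(100+(x-.5)/2,60+(y-.5)/2),z,s)[:2]
A,B=P(169,138,.012),P(194,416,.012)
print("base corners",A,B,np.linalg.norm(B-A));u=(B-A)/np.linalg.norm(B-A);print("jig x yaw",np.degrees(np.arctan2(u[1],u[0])))
v=np.array([-u[1],u[0]]);print("jig origin from base",(A+B)/2+.115*v)
print("sat thr")
for r in range(191,216,3):
    row=im[r,225:300].astype(int);print(r,"G-R",*(row[25:60,1]-row[25:60,2]));print("   V",*hsv[r,250:285,2])
E
```

```text
base corners [ 0.40514462 -0.05672637] [ 0.59248945 -0.05179723] 0.1874096624835331
jig x yaw 1.5071327344308099
jig origin from base [0.49579238 0.06069842]
sat thr
191 G-R 11 12 13 13 13 13 14 14 13 13 13 11 4 -2 -4 -4 -4 -4 -4 -4 -4 -4 -4 -4 -4 -4 -4 -3 -4 -3 -2 -1 -1 -1 -1
   V 66 66 66 65 65 65 66 66 65 65 65 70 85 104 113 113 114 113 114 114 114 114 114 114 114 114 113 111 103 81 57 46 44 44 43
194 G-R 15 15 14 15 14 15 14 14 14 14 13 11 4 -1 -3 -3 -3 -5 -4 -4 -4 -4 -4 -4 -4 -4 -4 -4 -3 -3 -2 -1 -1 0 -1
   V 65 62 63 64 63 64 63 63 62 62 62 65 81 101 111 112 112 113 113 113 113 113 113 113 113 113 113 111 102 80 55 43 41 41 41
197 G-R 14 14 14 14 15 15 13 15 14 13 13 11 3 -1 -4 -4 -4 -4 -4 -4 -4 -4 -4 -4 -4 -4 -4 -4 -5 -3 -3 -2 -1 -1 -1
   V 62 62 62 62 63 62 61 62 61 60 61 65 80 102 113 114 114 114 114 114 114 115 114 114 114 114 114 113 107 88 61 44 41 40 40
200 G-R 14 14 14 14 14 14 14 14 14 14 13 12 5 -1 -3 -4 -4 -4 -3 -3 -3 -4 -4 -3 -4 -4 -4 -4 -4 -4 -1 -2 -1 -1 -1
   V 62 61 61 61 61 61 60 60 61 59 60 64 79 99 110 112 113 113 112 112 112 112 112 112 112 112 112 111 105 88
[... 490 characters left out ...]
G-R 14 14 15 14 15 14 14 14 15 14 14 13 9 3 -2 -3 -4 -4 -3 -4 -3 -4 -5 -4 -4 -4 -5 -4 -4 -3 -3 -1 0 -1 0
   V 59 60 59 59 59 59 59 59 60 58 60 61 72 89 105 111 112 113 112 112 112 113 113 112 113 112 113 112 106 87 60 41 37 36 36
212 G-R 14 14 14 15 14 14 15 14 15 14 14 12 8 2 -2 -4 -4 -4 -5 -4 -3 -3 -4 -4 -3 -4 -5 -4 -4 -4 -1 -1 0 -1 -1
   V 59 59 59 60 58 58 59 59 59 59 59 61 72 91 107 114 115 115 115 115 114 114 114 115 114 114 115 114 110 97 68 43 36 36 36
215 G-R 14 15 14 14 13 15 14 14 15 15 12 6 1 -2 -4 -4 -5 -4 -4 -4 -4 -4 -4 -3 -4 -4 -4 -3 -4 -3 -3 -3 0 0 -1
   V 58 59 59 58 58 59 58 58 59 60 62 74 92 106 112 113 113 113 113 113 113 113 112 112 113 113 112 112 111 103 83 57 37 36 35
```

```bash
python3 - <<'E'
from h import *
s=np.load("s2.npy",allow_pickle=True).item()
for r,a,b in((194,262.2,279.05),(203,262.4,279.3),(209,262.6,279.3)):
    A=onz("wrist",(a,r),.012,s);B=onz("wrist",(b,r),.012,s);print(A.round(4),B.round(4),"gap",(B-A)[1].round(4))
# pad/stop x-extent at base: rows of edges
im=cv2.imread("pics/w2.png").astype(int)
print("stop col 258",*(im[178:240,258,1]-im[178:240,258,2]));print("pad col 283 V",*im[180:240,283].max(1))
# rack: plates and wedge from scene/side
k=.64
for nm,S,D in(("p+66",(184.6,249),(0,0)),):pass
for c in ((181,247),(188,247)):print(onz("scene",c,.088))
sc=cv2.imread("pics/scene0.png")[240:300,110:210];sd=cv2.imread("pics/side0.png")[235:320,285:375]
v=np.zeros((560,800,3),np.uint8);v[:240,:400]=cv2.resize(sc,None,fx=4,fy=4);v[:510,400:800]=cv2.resize(sd,None,fx=4.444,fy=6)[:510,:400];cv2.imwrite("pics/rack.png",cv2.resize(sd,None,fx=6,fy=6))
E
```

```text
[0.4872 0.0374 0.012 ] [0.4873 0.0588 0.012 ] gap 0.0214
[0.4993 0.0377 0.012 ] [0.4993 0.0594 0.012 ] gap 0.0217
[0.5074 0.038  0.012 ] [0.5075 0.0595 0.012 ] gap 0.0216
stop col 258 -4 -4 -4 -4 -3 -4 -4 -5 -4 -4 -1 3 10 13 14 14 14 14 14 14 15 15 14 14 14 14 14 13 14 15 15 15 14 15 15 15 14 15 15 14 14 12 9 4 2 -1 -2 -3 -4 -3 -3 -4 -3 -3 -3 -3 -2 -1 0 0 0 -2
pad col 283 V 175 175 174 173 172 172 172 164 140 97 57 44 43 41 41 42 41 40 39 38 39 38 38 38 38 38 37 36 37 36 37 37 36 36 37 36 35 36 36 39 41 44 48 52 59 67 74 79 86 93 96 99 102 105 107 108 109 110 111 112
[ 0.48732251 -0.25777992  0.088     ]
[ 0.49583984 -0.24094689  0.088     ]
```

Gap ≈21.5 mm, so two plates, with the wedge foot about 40 mm up at the finish. Jig origin ≈(0.496, 0.059), yaw ≈1.5°. Next, look at the rack.

```bash
python3 -m crank '[[0,-0.035,-0.006,0,0,0],[0,-0.036,-0.006,0,0,0],[0,-0.036,-0.004,0,0,0],[0,-0.036,0,0,0,0],[0,-0.036,0,0,0,0],[0,-0.036,0,0,0,0],[0,-0.036,0,0,0,0],[0,-0.036,0,0,0,0],[0,-0.025,0,0,0,0],[0,0,0,0,0,0]]' 1
python3 - <<'E'
from h import *
go([.46,-.3,.22],84)
s=arm.sense();im=arm.read_camera("wrist");cv2.imwrite("pics/w3.png",im);np.save("s3.npy",s,allow_pickle=True)
cv2.imwrite("pics/w3b.png",cv2.resize(im[60:360,80:432],None,fx=2,fy=2,interpolation=cv2.INTER_CUBIC)[:600])
E
```

```text
time: 6.58
tcp_pos: [0.459, -0.2987, 0.2482]
tcp_rot: [[-0.999, -0.009, 0.034], [-0.01, 0.999, -0.031], [-0.034, -0.031, -0.999]]
ft_force: [-0.2, -0.0, 1.0]
finger_gap: 0.094
t 6.58 tcp [ 0.459  -0.2987  0.2482] F [-0.2 -0.   1. ] gap 0.094 jaw 90.5 | tool shift [-0.0001 -0.0004  0.0283] len 0.028
turn [-0.029  0.035  0.115]
```

View pics/w3b.png

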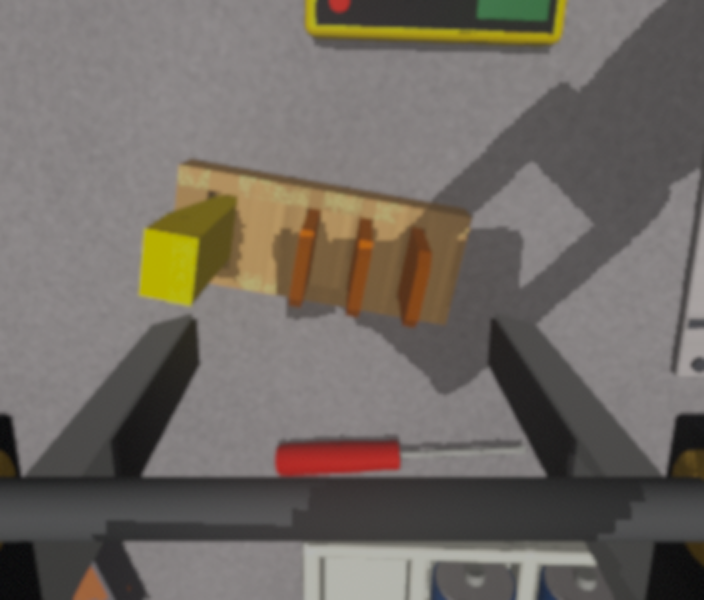

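```bash
python3 - <<'E'
from h import *
s=np.load("s3.npy",allow_pickle=True).item()
P=lambda x,y,z:onz("wrist",(80+(x-.5)/2,60+(y-.5)/2),z,s)[:2]
tl,tr,br=P(180,167,.03),P(469,216,.03),P(446,324,.03)
print(tl,tr,br,np.linalg.norm(tr-tl),np.linalg.norm(br-tr))
y=(tr-tl)/np.linalg.norm(tr-tl);x=np.array([y[1],-y[0]]);ya=np.degrees(np.arctan2(y[1],y[0]));print("rack y dir deg",ya)
c=(tl+tr)/2+.04*x;print("centre",c, "alt",(tl+br)/2)
for o in(.066,.030,-.006,-.066):
    p=c+o*y;print(o,p.round(4))
# wedge top corners z=.117, plates' top mid
im=cv2.imread("pics/w3.png");b,l=blobs(im,(3,150,60),(14,255,255),30)
for cc,st in b:
    i=l[int(cc[1]),int(cc[0])];m=(l==i).astype(np.uint8)
    r=cv2.minAreaRect(cv2.findContours(m,0,1)[0][0]);print("blob",cc,st,r)
for q in((142,228),(199,238),(192,304),(139,295)):print("wedge top",P(*q,.117))
for o in(.066,.030,-.006):
    for dx in(-.017,.017):
        p=c+o*y+dx*x;q=proj("wrist",[*p,.088],s);print("plate top exp crop px",o,((q-[80,60])*2).round(0))
E
```

```text
[ 0.43675864 -0.4144908 ] [ 0.46702208 -0.22113045] [ 0.54606218 -0.23173834] 0.19571434277907904 0.07974875713606501
rack y dir deg 81.10462177856945
centre [ 0.49140925 -0.32399585] alt [ 0.49141041 -0.32311457]
0.066 [ 0.5016 -0.2588]
0.03 [ 0.496  -0.2944]
-0.006 [ 0.4905 -0.3299]
-0.066 [ 0.4812 -0.3892]
blob [231.5, 188.6] [225, 165, 15, 48, 360] ((231.45945739746094, 188.24325561523438), (8.548747062683105, 48.0045051574707), 9.462322235107422)
blob [259.4, 193.4] [253, 170, 14, 48, 387] ((259.44232177734375, 193.28846740722656), (9.217458724975586, 47.460105895996094), 11.309932708740234)
blob [287.0, 198.1] [279, 174, 17, 49, 559] ((287.05572509765625, 198.01312255859375), (14.085918426513672, 48.09825897216797), 13.240520477294922)
blob [124.5, 353.9] [118, 346, 14, 14, 101] ((126.30001068115234, 354.3999938964844), (11.62755298614502, 13.86362075805664), 26.56505012512207)
wedge top [ 0.45587771 -0.41088985]
wedge top [ 0.46090109 -0.38048204]
wedge top [ 0.49909902 -0.38684332]
wedge top [ 0.49435355 -0.4161492 ]
plate top exp crop px 0.066 [423. 267.]
plate top exp crop px 0.066 [412. 319.]
plate top exp crop px 0.03 [363. 257.]
plate top exp crop px 0.03 [353. 310.]
plate top exp crop px -0.006 [303. 247.]
plate top exp crop px -0.006 [295. 300.]
```

Rack centre ≈(0.491,−0.324), y axis at 81.1°; the predicted plate tops match the image. The pad and stop are only 32 mm wide, so I'll grip plates and wedge across their x width. That means turning the jaws by −99°.

```bash
python3 -m crank '[[0,0,0,0,0,0.124],[0,0,0,0,0,0.124],[0,0,0,0,0,0.124],[0,0,0,0,0,0.124],[0,0,0,0,0,0.124],[0,0,0,0,0,0.124],[0,0,0,0,0,0.124],[0,0,0,0,0,0.124],[0,0,0,0,0,0.124],[0,0,0,0,0,0.124],[0,0,0,0,0,0.124],[0,0,0,0,0,0.124]]' 0.75 25
python3 -c "
from h import *
go([.5016,-.2588,.13],-8.9)"
```

```text
time: 7.63
tcp_pos: [0.4609, -0.2771, 0.273]
tcp_rot: [[-0.08, 0.995, 0.057], [0.996, 0.082, -0.04], [-0.044, 0.053, -0.998]]
ft_force: [-0.2, 0.5, 0.6]
finger_gap: 0.0703
t 7.63 tcp [ 0.4609 -0.2771  0.273 ] F [-0.2  0.5  0.6] gap 0.0703 jaw 4.7 | tool shift [0.0213 0.0344 0.1442] len 0.15
turn [0.058 0.038 0.236]
```

```bash
python3 -m crank '[[0.007,0.01,0.03,0.029,0.019,0.118],[0.007,0.01,0.03,0.029,0.019,0.118],[0.007,0.01,0.03,0,0,0],[0,0,0.02,0,0,0],[0,0,0,0,0,0]]' 0.75
python3 -c "
from h import *
go([.5016,-.2588,.13],-8.9)"
```

```text
time: 8.05
tcp_pos: [0.4998, -0.2521, 0.1748]
tcp_rot: [[0.161, 0.987, 0.016], [0.987, -0.16, -0.009], [-0.007, 0.017, -1.0]]
ft_force: [-0.5, 0.0, -0.2]
finger_gap: 0.0706
t 8.05 tcp [ 0.4998 -0.2521  0.1748] F [-0.5  0.  -0.2] gap 0.0706 jaw -9.2 | tool shift [-0.006   0.0021  0.0449] len 0.045
turn [ 0.017  0.007 -0.006]
```

```bash
python3 -m crank '[[-0.003,0.001,0.02,0.017,0.007,-0.006],[-0.003,0.001,0.02,0,0,0],[0,0,0,0,0,0]]' 0.75
python3 - <<'E'
from h import *
go([.5016,-.2588,.048],-8.9)
s=arm.sense();im=arm.read_camera("wrist");cv2.imwrite("pics/w4.png",im);np.save("s4.npy",s,allow_pickle=True)
y=np.array([.1547,.988]);x=np.array([y[1],-y[0]])
for o in ((.5016,-.2588),):
    for dx,dy in((-.017,0.004),(.017,.004),(.017,-.004),(-.017,-.004)):print(proj("wrist",[*(np.array(o)+dx*x+dy*y),.088],s).round(1))
print(blobs(im,(3,150,60),(14,255,255),30)[0])
cv2.imwrite("pics/w4b.png",im)
E
```

```text
time: 8.3
tcp_pos: [0.5032, -0.2549, 0.1407]
tcp_rot: [[0.148, 0.989, 0.006], [0.989, -0.148, -0.002], [-0.001, 0.006, -1.0]]
ft_force: [-0.4, -0.0, -1.0]
finger_gap: 0.0705
t 8.3 tcp [ 0.5032 -0.2549  0.1407] F [-0.4 -0.  -1. ] gap 0.0705 jaw -8.5 | tool shift [-0.004  -0.0015  0.0927] len 0.093
turn [0.006 0.001 0.007]
[230.2 204.4]
[272.  204.6]
[271.8 213.8]
[230.4 213.7]
[([251.8, 199.2], [224, 185, 57, 30, 1494]), ([251.3, 250.1], [224, 219, 56, 65, 2693])]
```

View pics/w4b.png

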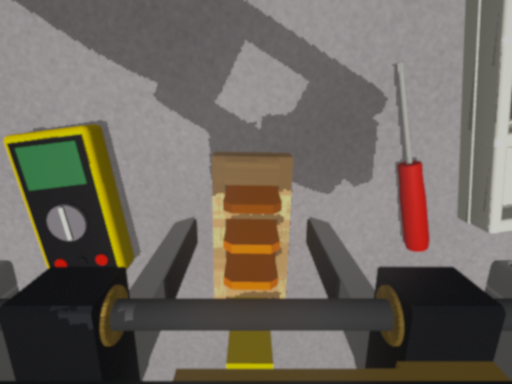

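Wrist view: the first plate's top strip is at rows 207–213, cols 230–272, as predicted and centred between the fingers. Descend and grip.

```bash
python3 -m crank '[[-0.002,-0.001,0.03,0.006,0,0.006],[-0.002,0,0.03,0,0,0],[0,0,0.022,0,0,0],[0,0,0.006,0,0,0],[0,0,0,0,0,0]]' 0.75
python3 -m crank '[[0,0,0,0,0,0],[0,0,0,0,0,0],[0,0,0,0,0,0],[0,0,0,0,0,0],[0,0,0,0,0,0]]' 0.3 25
python3 -c "
from h import *
go([.5016,-.2588,.048],-8.9)"
```

```text
time: 8.77
tcp_pos: [0.5124, -0.2629, 0.07]
tcp_rot: [[0.151, 0.988, 0.024], [0.988, -0.151, -0.017], [-0.013, 0.026, -1.0]]
ft_force: [0.2, 1.5, 0.7]
finger_gap: 0.0704
time: 9.18
tcp_pos: [0.5137, -0.2645, 0.0795]
tcp_rot: [[0.15, 0.988, 0.027], [0.989, -0.149, -0.023], [-0.018, 0.03, -0.999]]
ft_force: [-0.3, -0.8, -1.0]
finger_gap: 0.0483
t 9.18 tcp [ 0.5137 -0.2645  0.0795] F [-0.3 -0.8 -1. ] gap 0.0483 jaw -8.6 | tool shift [ 0.0044 -0.0138  0.031 ] len 0.034
turn [0.03  0.018 0.005]
```

The fingers closed on the chamfers, too high. Reopen and correct.

```bash
python3 -m crank '[[0.001,0,0,0.01,0.006,0.002],[0.001,-0.004,0,0.01,0.006,0.002],[0.001,-0.004,0,0.01,0.006,0],[0.001,-0.004,0,0,0,0],[0,-0.002,0,0,0,0],[0,0,0,0,0,0]]' 0.75
python3 - <<'E'
from h import *
go([.5016,-.2588,.048],-8.9)
s=arm.sense();im=arm.read_camera("wrist");print(blobs(im,(3,150,60),(14,255,255),30)[0])
y=np.array([.1547,.988]);x=np.array([y[1],-y[0]]);o=(.5016,-.2588)
for dx,dy in((-.017,0.004),(.017,.004),(.017,-.004),(-.017,-.004)):print(proj("wrist",[*(np.array(o)+dx*x+dy*y),.088],s).round(1))
E
```

```text
time: 9.68
tcp_pos: [0.5031, -0.2595, 0.0819]
tcp_rot: [[0.155, 0.988, 0.006], [0.988, -0.155, -0.002], [-0.001, 0.006, -1.0]]
ft_force: [0.8, -1.0, 0.4]
finger_gap: 0.0703
t 9.68 tcp [ 0.5031 -0.2595  0.0819] F [ 0.8 -1.   0.4] gap 0.0703 jaw -8.9 | tool shift [ 0.0005 -0.0018  0.0339] len 0.034
turn [0.006 0.001 0.   ]
[([257.2, 236.9], [216, 198, 91, 80, 5223]), ([249.7, 293.9], [220, 285, 62, 14, 547]), ([251.6, 330.4], [223, 330, 57, 5, 71])]
[223.1 227.8]
[277.9 227.7]
[277.6 239.5]
[223.4 239.7]
```

```bash
python3 -m crank '[[0,-0.001,0.012,0.004,0,0],[0,-0.002,0.012,0.003,0.002,0],[0,-0.002,0.012,0.003,0.002,0],[0,-0.002,0.008,0.003,0.002,0],[0,-0.001,0,0,0,0],[0,0,0,0,0,0]]' 0.75
python3 -c "
from h import *
go([.5016,-.2588,.048],-8.9)"
```

```text
time: 10.23
tcp_pos: [0.4933, -0.2571, 0.0313]
tcp_rot: [[0.155, 0.988, -0.009], [0.988, -0.155, 0.009], [0.007, -0.011, -1.0]]
ft_force: [-0.8, 0.9, 0.3]
finger_gap: 0.0704
t 10.23 tcp [ 0.4933 -0.2571  0.0313] F [-0.8  0.9  0.3] gap 0.0704 jaw -8.9 | tool shift [-0.0002  0.0083 -0.0168] len 0.019
turn [-0.011 -0.007  0.   ]
```

```bash
python3 -m crank '[[0,0.004,-0.008,-0.006,-0.003,0],[0,0.003,-0.006,-0.004,-0.003,0],[0,0,0,0,0,0],[0,0,0,0,0,0]]' 0.75
python3 -c "
from h import *
go([.5016,-.2588,.048],-8.9)"
```

```text
time: 10.57
tcp_pos: [0.5011, -0.2585, 0.0466]
tcp_rot: [[0.155, 0.988, 0.0], [0.988, -0.155, 0.001], [0.001, 0.0, -1.0]]
ft_force: [-0.7, -0.0, 0.3]
finger_gap: 0.0706
t 10.57 tcp [ 0.5011 -0.2585  0.0466] F [-0.7 -0.   0.3] gap 0.0706 jaw -8.9 | tool shift [-0.0002  0.0005 -0.0014] len 0.001
turn [ 0.    -0.001 -0.   ]
```

```bash
python3 -m crank '[[0,0,0,0,0,0],[0,0,0,0,0,0],[0,0,0,0,0,0],[0,0,0,0,0,0],[0,0,0,0,0,0]]' 0.3 25
python3 -m crank '[[0,0,-0.008,0,0,0],[0,0,-0.012,0,0,0],[0,0,-0.016,0,0,0],[0,0,-0.02,0,0,0],[0,0,-0.025,0,0,0],[0,0,-0.025,0,0,0],[0,0,0,0,0,0]]'
python3 -c "
from h import *
go([.496,.0535,.18],1.5)"
```

```text
time: 10.98
tcp_pos: [0.5027, -0.2594, 0.0489]
tcp_rot: [[0.154, 0.988, 0.004], [0.988, -0.154, -0.002], [-0.001, 0.004, -1.0]]
ft_force: [-0.3, -0.4, -0.1]
finger_gap: 0.0497
time: 11.57
tcp_pos: [0.5017, -0.2585, 0.162]
tcp_rot: [[0.155, 0.988, 0.003], [0.988, -0.155, -0.0], [0.0, 0.003, -1.0]]
ft_force: [0.5, -0.8, 0.0]
finger_gap: 0.05
t 11.57 tcp [ 0.5017 -0.2585  0.162 ] F [ 0.5 -0.8  0. ] gap 0.05 jaw -8.9 | tool shift [ 0.3074 -0.0539 -0.0181] len 0.313
turn [ 0.003 -0.    -0.182]
```

```bash
python3 -m crank '[[0.02,-0.004,-0.006,0,0,-0.01],[0.03,-0.005,-0.006,0,0,-0.018],[0.032,-0.005,0,0,0,-0.02],[0.032,-0.004,0,0,0,-0.02],[0.032,-0.003,0,0,0,-0.02],[0.032,-0.002,0,0,0,-0.02],[0.032,-0.001,0,0,0,-0.02],[0.032,0,0,0,0,-0.02],[0.025,0,0,0,0,-0.02],[0.01,0,0,0,0,-0.01],[0,0,0,0,0,0],[0,0,0,0,0,0]]'
python3 -c "
from h import *
go([.4964,.0539,.165],1.5)"
```

```text
time: 12.57
tcp_pos: [0.4965, 0.0284, 0.1755]
tcp_rot: [[-0.026, 1.0, 0.004], [1.0, 0.026, -0.006], [-0.006, 0.004, -1.0]]
ft_force: [0.1, 0.0, -0.5]
finger_gap: 0.0498
t 12.57 tcp [0.4965 0.0284 0.1755] F [ 0.1  0.  -0.5] gap 0.0498 jaw 1.5 | tool shift [0.0255 0.0005 0.0104] len 0.028
turn [0.004 0.006 0.   ]
```

```bash
python3 -m crank '[[0.012,0,0.003,0.004,0.006,0],[0.012,0,0.003,0,0,0],[0.001,0,0.003,0,0,0],[0,0,0,0,0,0]]'
python3 - <<'E'
from h import *
go([.4964,.0539,.165],1.5)
s=arm.sense();im=arm.read_camera("wrist");cv2.imwrite("pics/w5.png",im);np.save("s5.npy",s,allow_pickle=True)
d=arm.read_camera("side");cv2.imwrite("pics/d5.png",d)
v=np.zeros((384,800,3),np.uint8);v[:,:400]=cv2.resize(im[100:340,130:380],(400,384));v[:,400:]=cv2.resize(d[110:254,190:340],(400,384),interpolation=cv2.INTER_CUBIC);cv2.imwrite("pics/v5.png",v)
E
```

```text
time: 12.9
tcp_pos: [0.4962, 0.0515, 0.1652]
tcp_rot: [[-0.02, 1.0, -0.001], [1.0, 0.02, -0.001], [-0.001, -0.001, -1.0]]
ft_force: [-1.7, -0.2, -0.2]
finger_gap: 0.0499
t 12.9 tcp [0.4962 0.0515 0.1652] F [-1.7 -0.2 -0.2] gap 0.0499 jaw 1.1 | tool shift [0.0024 0.0002 0.0002] len 0.002
turn [-0.001  0.001 -0.006]
```

View pics/v5.png

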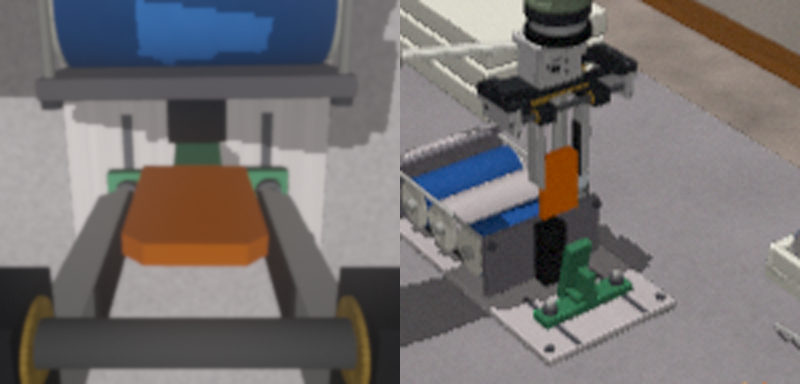

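Plate hangs upright, centred on the pad (plate mid 196, pad mid 196 in the crop), on the stop side of the pad. Lower.

```bash
python3 -m crank '[[0,0,0.01,0,0,0],[0.001,0,0.014,0,0,0],[0,0,0.014,0,0,0],[0,0,0.014,0,0,0],[0,0,0.014,0,0,0],[0,0,0.008,0,0,0],[0,0,0.002,0,0,0],[0,0,0,0,0,0]]'
python3 -c "
from h import *
go([.4964,.0530,.058],1.5)"
```

```text
time: 13.67
tcp_pos: [0.4978, 0.0488, 0.0846]
tcp_rot: [[-0.015, 1.0, 0.002], [1.0, 0.015, -0.002], [-0.002, 0.002, -1.0]]
ft_force: [0.3, -0.3, -0.1]
finger_gap: 0.0495
t 13.67 tcp [0.4978 0.0488 0.0846] F [ 0.3 -0.3 -0.1] gap 0.0495 jaw 0.9 | tool shift [ 0.0043 -0.0014  0.0265] len 0.027
turn [ 0.002  0.003 -0.011]
```

```bash
python3 -m crank '[[0.002,-0.001,0.006,0,0.003,-0.006],[0.001,0,0.007,0,0,-0.005],[0.001,0,0.006,0,0,0],[0,0,0.003,0,0,0],[0,0,0,0,0,0]]'
python3 -c "
from h import *
go([.4964,.0535,.056],1.5)"
```

```text
time: 14.08
tcp_pos: [0.4986, 0.0529, 0.0624]
tcp_rot: [[-0.027, 1.0, 0.006], [1.0, 0.027, 0.001], [0.0, 0.006, -1.0]]
ft_force: [0.3, -0.3, -0.6]
finger_gap: 0.0496
t 14.08 tcp [0.4986 0.0529 0.0624] F [ 0.3 -0.3 -0.6] gap 0.0496 jaw 1.5 | tool shift [ 0.0007 -0.0023  0.0064] len 0.007
turn [ 0.006 -0.     0.001]
```

Down to contact with the base, then gently toward the pad.

```bash
python3 -m crank '[[0,-0.001,0.004,0.004,0,0],[0,-0.001,0.004,0,0,0],[0,0,0.003,0,0,0],[0,0,0.002,0,0,0]]'
python3 -c "
from h import *
go([.4964,.0535,.056],1.5)"
```

```text
time: 14.42
tcp_pos: [0.498, 0.0529, 0.0557]
tcp_rot: [[-0.028, 1.0, 0.002], [1.0, 0.028, -0.0], [-0.0, 0.002, -1.0]]
ft_force: [-4.0, -0.1, 7.6]
finger_gap: 0.0497
t 14.42 tcp [0.498  0.0529 0.0557] F [-4.  -0.1  7.6] gap 0.0497 jaw 1.6 | tool shift [ 0.0007 -0.0015 -0.0003] len 0.002
turn [0.002 0.    0.002]
```

```bash
python3 -m crank '[[0.002,0,0,0,0,0],[0.002,0,0,0,0,0],[0.002,0,0,0,0,0]]'
```

```text
time: 14.67
tcp_pos: [0.4984, 0.0543, 0.0567]
tcp_rot: [[-0.031, 1.0, 0.003], [0.999, 0.031, -0.01], [-0.01, 0.003, -1.0]]
ft_force: [-1.0, -7.4, 0.8]
finger_gap: 0.0495
```

```bash
python3 -m crank '[[0.002,0,0,0,0,0],[0.002,0,0,0,0,0]]'
```

```text
time: 14.83
tcp_pos: [0.4984, 0.054, 0.0567]
tcp_rot: [[-0.033, 0.999, 0.003], [0.999, 0.034, -0.019], [-0.019, 0.002, -1.0]]
ft_force: [-1.1, -6.7, 2.0]
finger_gap: 0.0498
```

```bash
python3 -m crank '[[0,0,0,0,0,0],[0,0,0,0,0,0],[0,0,0,0,0,0],[0,0,0,0,0,0],[0,0,-0.008,0,0,0],[0,0,-0.015,0,0.01,0],[0,0,-0.025,0,0.008,0],[0,0,-0.03,0,0,0],[0,0,-0.03,0,0,0],[-0.005,0,-0.01,0,0,0]]' 0.75
python3 - <<'E'
from h import *
go([.496,-.2944,.13],-8.9)
d=arm.read_camera("side");cv2.imwrite("pics/d6.png",d);w=arm.read_camera("wrist");cv2.imwrite("pics/w6.png",w)
v=np.zeros((384,800,3),np.uint8);v[:,:400]=cv2.resize(w[100:340,130:380],(400,384));v[:,400:]=cv2.resize(d[110:254,190:340],(400,384),interpolation=cv2.INTER_CUBIC);cv2.imwrite("pics/v6.png",v)
E
```

```text
time: 15.67
tcp_pos: [0.4945, 0.052, 0.1761]
tcp_rot: [[-0.035, 0.999, -0.008], [0.999, 0.035, 0.004], [0.004, -0.008, -1.0]]
ft_force: [0.1, -0.7, 0.6]
finger_gap: 0.0702
t 15.67 tcp [0.4945 0.052  0.1761] F [ 0.1 -0.7  0.6] gap 0.0702 jaw 2.0 | tool shift [-0.3465 -0.0102  0.0448] len 0.35
turn [-0.008 -0.003  0.19 ]
```

View pics/v6.png

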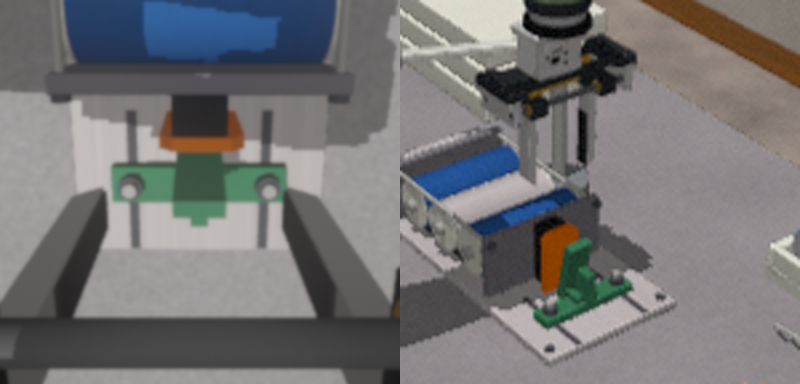

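The first plate stands upright against the pad, centred (image count 7). Go for the second plate.

```bash
python3 -m crank '[[-0.02,0,0,0,0,0.01],[-0.033,-0.002,0,0,0,0.02],[-0.034,-0.002,0,0,0,0.02],[-0.034,-0.001,0,0,0,0.02],[-0.034,0,0,0,0,0.02],[-0.034,0.001,0,0,0,0.02],[-0.034,0.002,0,0,0,0.02],[-0.034,0.003,0,0,0,0.02],[-0.034,0.004,0,0,0,0.02],[-0.025,0.004,0,0,0,0.01],[-0.01,0,0,0,0,0],[0,0,0,0,0,0]]'
python3 -c "
from h import *
go([.496,-.2944,.13],-8.9)"
```

```text
time: 16.77
tcp_pos: [0.4703, -0.2821, 0.1446]
tcp_rot: [[0.152, 0.988, -0.041], [0.988, -0.151, 0.024], [0.018, -0.044, -0.999]]
ft_force: [0.5, 0.7, 0.1]
finger_gap: 0.0708
t 16.77 tcp [ 0.4703 -0.2821  0.1446] F [0.5 0.7 0.1] gap 0.0708 jaw -8.7 | tool shift [-0.0085  0.0279  0.0132] len 0.032
turn [-0.045 -0.018  0.003]
```

```bash
python3 -m crank '[[-0.004,0.012,0,-0.022,-0.009,0.002],[-0.004,0.011,0,-0.02,-0.009,0.002],[0,0.003,0,0,0,0],[0,0,0,0,0,0]]'
python3 -c "
from h import *
go([.496,-.2944,.048],-8.9)"
```

```text
time: 17.1
tcp_pos: [0.4955, -0.2892, 0.1395]
tcp_rot: [[0.153, 0.988, -0.004], [0.988, -0.153, 0.005], [0.004, -0.004, -1.0]]
ft_force: [-0.1, 0.2, -0.4]
finger_gap: 0.0704
t 17.1 tcp [ 0.4955 -0.2892  0.1395] F [-0.1  0.2 -0.4] gap 0.0704 jaw -8.8 | tool shift [-0.0054  0.0017  0.0914] len 0.092
turn [-0.004 -0.004  0.001]
```

```bash
python3 -m crank '[[-0.003,0.001,0.012,-0.003,-0.003,0],[-0.002,0,0.015,0,0,0],[0,0,0.015,0,0,0],[0,0,0.015,0,0,0],[0,0,0.01,0,0,0],[0,0,0.004,0,0,0],[0,0,0,0,0,0]]'
python3 -c "
from h import *
go([.496,-.2944,.048],-8.9)"
```

```text
time: 17.68
tcp_pos: [0.5014, -0.2871, 0.0692]
tcp_rot: [[0.14, 0.99, 0.005], [0.99, -0.14, -0.001], [-0.001, 0.005, -1.0]]
ft_force: [-0.4, -0.3, 0.8]
finger_gap: 0.0701
t 17.68 tcp [ 0.5014 -0.2871  0.0692] F [-0.4 -0.3  0.8] gap 0.0701 jaw -8.1 | tool shift [-0.008  -0.0044  0.0212] len 0.023
turn [0.005 0.001 0.015]
```

```bash
python3 -m crank '[[-0.004,-0.002,0.008,0.005,0,0.008],[-0.003,-0.001,0.006,0,0,0.006],[-0.001,-0.001,0.002,0,0,0],[0,0,0,0,0,0]]'
python3 -c "
from h import *
go([.496,-.2944,.048],-8.9)"
```

```text
time: 18.02
tcp_pos: [0.4975, -0.2953, 0.0539]
tcp_rot: [[0.154, 0.988, 0.002], [0.988, -0.154, -0.003], [-0.003, 0.003, -1.0]]
ft_force: [0.1, 0.4, -0.9]
finger_gap: 0.0708
t 18.02 tcp [ 0.4975 -0.2953  0.0539] F [ 0.1  0.4 -0.9] gap 0.0708 jaw -8.8 | tool shift [ 0.0006 -0.0017  0.0059] len 0.006
turn [0.003 0.003 0.001]
```

```bash
python3 -m crank '[[0,-0.001,0.004,0.002,0.002,0],[0,-0.001,0.001,0,0,0],[0,0,0,0,0,0]]'
python3 -m crank '[[0,0,0,0,0,0],[0,0,0,0,0,0],[0,0,0,0,0,0],[0,0,0,0,0,0],[0,0,0,0,0,0]]' 0.3 25
python3 -m crank '[[0,0,-0.008,0,0,0],[0,0,-0.012,0,0,0],[0,0,-0.016,0,0,0],[0,0,-0.02,0,0,0],[0,0,-0.025,0,0,0],[0,0,-0.025,0,0,0],[0,0,0,0,0,0]]'
python3 -c "
from h import *
go([.4964,.035,.175],1.5)"
```

```text
time: 18.27
tcp_pos: [0.4957, -0.296, 0.0492]
tcp_rot: [[0.155, 0.988, 0.002], [0.988, -0.155, -0.002], [-0.001, 0.002, -1.0]]
ft_force: [0.4, -0.9, -0.7]
finger_gap: 0.0707
time: 18.68
tcp_pos: [0.4961, -0.2964, 0.05]
tcp_rot: [[0.155, 0.988, 0.003], [0.988, -0.155, -0.002], [-0.002, 0.003, -1.0]]
ft_force: [0.4, -0.3, 0.7]
finger_gap: 0.0498
time: 19.27
tcp_pos: [0.4958, -0.2959, 0.1642]
tcp_rot: [[0.155, 0.988, 0.004], [0.988, -0.155, -0.003], [-0.002, 0.004, -1.0]]
ft_force: [0.4, -0.7, 1.3]
finger_gap: 0.05
t 19.27 tcp [ 0.4958 -0.2959  0.1642] F [ 0.4 -0.7  1.3] gap 0.05 jaw -8.9 | tool shift [ 0.327  -0.0506 -0.0117] len 0.331
turn [ 0.004  0.002 -0.182]
```

```bash
python3 -m crank '[[0.02,-0.003,-0.006,0,0,-0.01],[0.032,-0.005,-0.005,0,0,-0.018],[0.034,-0.005,0,0,0,-0.02],[0.034,-0.004,0,0,0,-0.02],[0.034,-0.003,0,0,0,-0.02],[0.034,-0.002,0,0,0,-0.02],[0.034,-0.001,0,0,0,-0.02],[0.034,0,0,0,0,-0.02],[0.03,0,0,0,0,-0.02],[0.015,0,0,0,0,-0.01],[0,0,0,0,0,0],[0,0,0,0,0,0]]'
python3 -c "
from h import *
go([.4964,.041,.165],1.5)"
```

```text
time: 20.27
tcp_pos: [0.4939, 0.0169, 0.1774]
tcp_rot: [[-0.027, 1.0, 0.009], [1.0, 0.028, -0.009], [-0.009, 0.009, -1.0]]
ft_force: [0.0, -1.0, -0.8]
finger_gap: 0.0498
t 20.27 tcp [0.4939 0.0169 0.1774] F [ 0.  -1.  -0.8] gap 0.0498 jaw 1.6 | tool shift [0.0242 0.0031 0.0122] len 0.027
turn [0.009 0.009 0.001]
```

```bash
python3 -m crank '[[0.011,0.001,0.004,0.005,0.005,0],[0.01,0.001,0.004,0.004,0.004,0],[0.003,0,0.004,0,0,0],[0,0,0,0,0,0]]'
python3 -c "
from h import *
go([.4964,.041,.085],1.5)"
```

```text
time: 20.6
tcp_pos: [0.4955, 0.04, 0.1639]
tcp_rot: [[-0.023, 1.0, -0.002], [1.0, 0.023, -0.0], [-0.0, -0.002, -1.0]]
ft_force: [-0.7, -0.8, -0.8]
finger_gap: 0.0498
t 20.6 tcp [0.4955 0.04   0.1639] F [-0.7 -0.8 -0.8] gap 0.0498 jaw 1.3 | tool shift [0.001  0.0011 0.0789] len 0.079
turn [-0.002  0.    -0.004]
```

```bash
python3 -m crank '[[0.0005,0,0.01,0,0,0],[0.0005,0,0.013,0,0,0],[0.0005,0,0.013,0,0,0],[0.0005,0,0.013,0,0,0],[0.0005,0,0.008,0,0,0],[0,0,0.002,0,0,0],[0,0,0,0,0,0]]'
python3 -c "
from h import *
go([.4964,.0425,.064],1.5)"
```

```text
time: 21.18
tcp_pos: [0.4952, 0.0392, 0.0986]
tcp_rot: [[-0.018, 1.0, -0.004], [1.0, 0.018, -0.002], [-0.002, -0.004, -1.0]]
ft_force: [0.1, 0.5, 0.1]
finger_gap: 0.05
t 21.18 tcp [0.4952 0.0392 0.0986] F [0.1 0.5 0.1] gap 0.05 jaw 1.0 | tool shift [0.0033 0.0014 0.0346] len 0.035
turn [-0.004  0.002 -0.009]
```

```bash
python3 -m crank '[[0.002,0.001,0.008,-0.003,0.002,-0.005],[0.001,0,0.009,0,0,-0.004],[0.001,0,0.009,0,0,0],[0.001,0,0.004,0,0,0],[0,0,0,0,0,0]]'
python3 -c "
from h import *
go([.4964,.0425,.057],1.5)"
```

```text
time: 21.6
tcp_pos: [0.4981, 0.0435, 0.0673]
tcp_rot: [[-0.027, 1.0, 0.004], [1.0, 0.027, -0.001], [-0.001, 0.004, -1.0]]
ft_force: [0.1, -0.2, 0.4]
finger_gap: 0.0498
t 21.6 tcp [0.4981 0.0435 0.0673] F [ 0.1 -0.2  0.4] gap 0.0498 jaw 1.5 | tool shift [-0.001  -0.0018  0.0103] len 0.01
turn [0.004 0.001 0.001]
```

```bash
python3 -m crank '[[0,-0.001,0.005,0.002,0,0],[0,-0.001,0.005,0,0,0],[0,0,0.003,0,0,0],[0,0,0.002,0,0,0]]'
python3 -m crank '[[0.002,0,0,0,0,0],[0.002,0,0,0,0,0],[0.002,0,0,0,0,0]]'
```

```text
time: 21.93
tcp_pos: [0.498, 0.0434, 0.0565]
tcp_rot: [[-0.028, 1.0, 0.003], [1.0, 0.028, -0.002], [-0.002, 0.003, -1.0]]
ft_force: [-6.8, -0.4, 17.8]
finger_gap: 0.0502
time: 22.18
tcp_pos: [0.498, 0.0437, 0.0569]
tcp_rot: [[-0.03, 1.0, 0.003], [0.999, 0.03, -0.013], [-0.013, 0.003, -1.0]]
ft_force: [-0.6, -7.3, -0.3]
finger_gap: 0.0495
```

```bash
python3 -m crank '[[0,0,0,0,0,0],[0,0,0,0,0,0],[0,0,0,0,0,0],[0,0,0,0,0,0],[0,0,-0.008,0,0,0],[0,0,-0.015,0,0.007,0],[0,0,-0.025,0,0.006,0],[0,0,-0.03,0,0,0],[0,0,-0.03,0,0,0],[-0.01,0,-0.02,0,0,0]]' 0.75
python3 -m crank '[[-0.02,0,0,0,0,0.01],[-0.034,-0.002,0,0,0,0.018],[-0.037,-0.002,0,0,0,0.018],[-0.037,-0.001,0,0,0,0.018],[-0.037,0,0,0,0,0.018],[-0.037,0.001,0,0,0,0.018],[-0.037,0.002,0,0,0,0.018],[-0.037,0.003,0,0,0,0.018],[-0.037,0.004,0,0,0,0.018],[-0.037,0.004,0,0,0,0.018],[-0.03,0.004,0,0,0,0.01],[-0.01,0,0,0,0,0]]'
python3 -c "
from h import *
d=arm.read_camera('side');cv2.imwrite('pics/d8.png',cv2.resize(d[110:310,190:400],None,fx=3,fy=3,interpolation=cv2.INTER_CUBIC)[:600])
go([.479,-.396,.16],-8.9)"
```

```text
time: 23.02
tcp_pos: [0.4918, 0.0374, 0.1847]
tcp_rot: [[-0.032, 0.999, -0.013], [0.999, 0.032, 0.006], [0.006, -0.013, -1.0]]
ft_force: [-0.3, -1.1, 0.8]
finger_gap: 0.0705
time: 24.02
tcp_pos: [0.4909, -0.3677, 0.2016]
tcp_rot: [[0.147, 0.989, 0.017], [0.989, -0.147, 0.002], [0.004, 0.017, -1.0]]
ft_force: [0.3, 0.6, 0.8]
finger_gap: 0.0704
t 24.07 tcp [ 0.4906 -0.3679  0.2016] F [-0.8 -1.  -0. ] gap 0.0703 jaw -8.5 | tool shift [-0.0296 -0.008   0.0414] len 0.052
turn [ 0.017 -0.004  0.007]
```

View pics/d8.png

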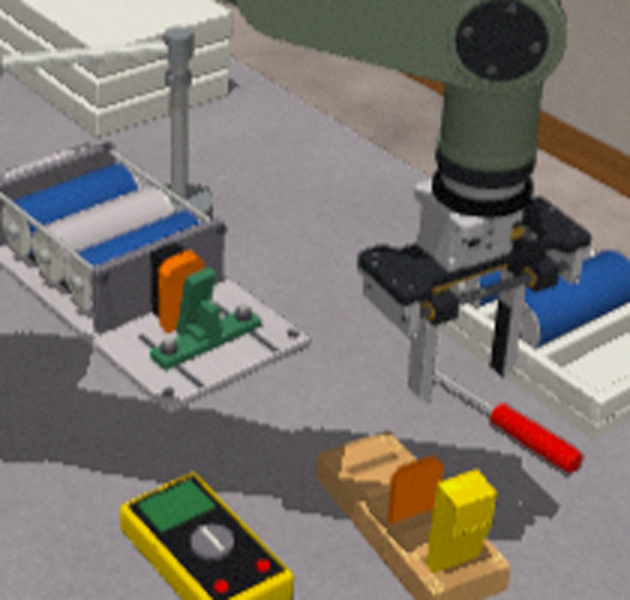

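Both plates stand together against the pad; the third plate and the wedge are in the rack (image count 8). Align over the wedge and check it.

```bash
python3 -m crank '[[-0.012,-0.003,0.008,0.008,-0.002,0.004],[-0.012,-0.003,0.01,0.008,-0.002,0.003],[-0.004,-0.001,0.008,0,0,0],[0,0,0,0,0,0]]' 0.75
python3 - <<'E'
from h import *
go([.479,-.396,.078],-8.9)
s=arm.sense();im=arm.read_camera("wrist");cv2.imwrite("pics/w9.png",im)
y=np.array([.1547,.988]);x=np.array([y[1],-y[0]])
hsv=cv2.cvtColor(im,cv2.COLOR_BGR2HSV);m=cv2.inRange(hsv,(22,150,120),(35,255,255))[:,180:330]
b,l=blobs(im,(22,130,60),(35,255,255),60);print(b)
o=np.array([.4812,-.3892])
for dx,dy in((-.02,.007),(.02,.007),(.02,-.0234),(-.02,-.0234)):print(proj("wrist",[*(o+dx*x+dy*y),.117],s).round(1))
print("col 251 V,H",*[(r,*hsv[r,251,::2]) for r in range(170,290,4)])
E
```

```text
time: 24.4
tcp_pos: [0.4791, -0.3928, 0.1735]
tcp_rot: [[0.152, 0.988, -0.001], [0.988, -0.152, 0.002], [0.002, -0.001, -1.0]]
ft_force: [-0.3, 0.6, -0.2]
finger_gap: 0.07
t 24.4 tcp [ 0.4791 -0.3928  0.1735] F [-0.3  0.6 -0.2] gap 0.07 jaw -8.8 | tool shift [-0.0034  0.0005  0.0955] len 0.096
turn [-0.001 -0.002  0.003]
[([95.0, 78.7], [8, 0, 128, 150, 3659]), ([253.6, 198.3], [230, 169, 49, 58, 2580])]
[230.1 190.3]
[279.1 190.5]
[278.1 225.2]
[230.7 225. ]
col 251 V,H (170, np.uint8(25), np.uint8(104)) (174, np.uint8(25), np.uint8(104)) (178, np.uint8(24), np.uint8(104)) (182, np.uint8(25), np.uint8(104)) (186, np.uint8(25), np.uint8(104)) (190, np.uint8(24), np.uint8(106)) (194, np.uint8(26), np.uint8(133)) (198, np.uint8(25), np.uint8(139)) (202, np.uint8(26), np.uint8(139)) (206, np.uint8(25), np.uint8(139)) (210, np.uint8(25), np.uint8(139)) (214, np.uint8(27), np.uint8(153)) (218, np.uint8(29), np.uint8(187)) (222, np.uint8(29), np.uint8(187)) (226, np.uint8(28), np.uint8(179)) (230, np.uint8(9), np.uint8(144)) (234, np.uint8(5), np.uint8(143)) (238, np.uint8(10), np.uint8(143)) (242, np.uint8(5), np.uint8(144)) (246, np.uint8(6), np.uint8(145)) (250, np.uint8(6), np.uint8(143)) (254, np.uint8(6), np.uint8(144)) (258, np.uint8(6), np.uint8(141)) (262, np.uint8(0), np.uint8(139)) (266, np.uint8(0), np.uint8(138)) (270, np.uint8(6), np.uint8(142)) (274, np.uint8(0), np.uint8(143)) (278, np.uint8(0), np.uint8(141)) (282, np.uint8(0), np.uint8(140)) (286, np.uint8(0), np.uint8(141))
```

Wedge top is at rows 191–226, cols 230–278, within about 1 mm of the prediction. Descend.

```bash
python3 -m crank '[[-0.001,0.001,0.012,0,0,0],[-0.001,0,0.016,0,0,0],[-0.001,0,0.016,0,0,0],[0,0,0.016,0,0,0],[0,0,0.012,0,0,0],[0,0,0.005,0,0,0],[0,0,0,0,0,0]]' 0.75
python3 -c "
from h import *
go([.480,-.396,.078],-8.9)"
```

```text
time: 25.03
tcp_pos: [0.4826, -0.3891, 0.0916]
tcp_rot: [[0.144, 0.99, 0.001], [0.99, -0.144, 0.004], [0.004, 0.0, -1.0]]
ft_force: [0.4, -0.8, -0.4]
finger_gap: 0.0706
t 25.03 tcp [ 0.4826 -0.3891  0.0916] F [ 0.4 -0.8 -0.4] gap 0.0706 jaw -8.3 | tool shift [-0.0073 -0.0016  0.0136] len 0.016
turn [ 0.    -0.004  0.011]
```

```bash
python3 -m crank '[[-0.004,-0.001,0.006,0,-0.003,0.006],[-0.002,0,0.004,0,0,0.004],[0,0,0.001,0,0,0],[0,0,0,0,0,0]]' 0.75
python3 -c "
from h import *
go([.480,-.396,.078],-8.9)"
```

```text
time: 25.37
tcp_pos: [0.4818, -0.3955, 0.081]
tcp_rot: [[0.154, 0.988, 0.002], [0.988, -0.154, -0.001], [-0.001, 0.002, -1.0]]
ft_force: [0.8, -0.5, 0.5]
finger_gap: 0.0707
t 25.37 tcp [ 0.4818 -0.3955  0.081 ] F [ 0.8 -0.5  0.5] gap 0.0707 jaw -8.8 | tool shift [-0.0008 -0.0017  0.003 ] len 0.003
turn [0.002 0.001 0.001]
```

```bash
python3 -m crank '[[-0.001,-0.001,0.001,0,0,0],[0,0,0,0,0,0],[0,0,0,0,0,0],[0,0,0,0,0,0],[0,0,0,0,0,0],[0,0,0,0,0,0],[0,0,0,0,0,0]]' 0.2 50
python3 -m crank '[[0,0,-0.008,0,0,0],[0,0,-0.012,0,0,0],[0,0,-0.018,0,0,0],[0,0,-0.025,0,0,0],[0,0,-0.03,0,0,0],[0,0,-0.03,0,0,0],[0,0,-0.01,0,0,0],[0,0,0,0,0,0]]'
python3 -c "
from h import *
go([.4964,.02,.215],1.5)"
```

```text
time: 25.95
tcp_pos: [0.4815, -0.3981, 0.0823]
tcp_rot: [[0.155, 0.988, 0.005], [0.988, -0.155, -0.004], [-0.003, 0.006, -1.0]]
ft_force: [-0.4, 0.2, -0.8]
finger_gap: 0.0397
time: 26.62
tcp_pos: [0.4788, -0.3957, 0.2223]
tcp_rot: [[0.154, 0.988, 0.0], [0.988, -0.154, -0.0], [-0.0, 0.0, -1.0]]
ft_force: [-0.4, -0.1, -2.0]
finger_gap: 0.0398
t 26.62 tcp [ 0.4788 -0.3957  0.2223] F [-0.4 -0.1 -2. ] gap 0.0398 jaw -8.9 | tool shift [ 0.4134 -0.0468  0.0072] len 0.416
turn [ 0.     0.    -0.181]
```

```bash
python3 -m crank '[[0.02,-0.003,0,0,0,-0.01],[0.034,-0.005,0,0,0,-0.016],[0.037,-0.005,0,0,0,-0.016],[0.037,-0.004,0,0,0,-0.016],[0.037,-0.003,0,0,0,-0.016],[0.037,-0.002,0,0,0,-0.016],[0.037,-0.001,0,0,0,-0.016],[0.037,0,0,0,0,-0.016],[0.037,0,0,0,0,-0.016],[0.037,0,0,0,0,-0.016],[0.02,0,0,0,0,-0.016],[0.005,0,0,0,0,-0.01]]'
python3 -m crank '[[0,0,0,0,0,0],[0,0,0,0,0,0]]'
python3 -c "
from h import *
go([.4968,.0245,.205],1.5)"
```

```text
time: 27.62
tcp_pos: [0.4755, -0.0029, 0.2066]
tcp_rot: [[-0.025, 1.0, -0.018], [1.0, 0.025, 0.008], [0.008, -0.018, -1.0]]
ft_force: [0.4, -1.7, -1.2]
finger_gap: 0.0399
time: 27.78
tcp_pos: [0.4736, -0.0013, 0.2043]
tcp_rot: [[-0.029, 0.999, -0.022], [1.0, 0.03, 0.008], [0.009, -0.022, -1.0]]
ft_force: [0.2, 0.5, -1.2]
finger_gap: 0.0396
t 27.78 tcp [ 0.4736 -0.0013  0.2043] F [ 0.2  0.5 -1.2] gap 0.0396 jaw 1.7 | tool shift [ 0.0251  0.0239 -0.001 ] len 0.035
turn [-0.022 -0.009  0.003]
```

```bash
python3 -m crank '[[0.009,0.008,0,-0.01,-0.005,0],[0.01,0.009,0,-0.01,-0.004,0.002],[0.004,0.004,0,0,0,0],[0,0,0,0,0,0],[0,0,0,0,0,0]]'
python3 - <<'E'
from h import *
go([.4968,.0245,.18],1.5)
w=arm.read_camera("wrist");d=arm.read_camera("side");cv2.imwrite("pics/w10.png",w)
v=np.zeros((384,800,3),np.uint8);v[:,:400]=cv2.resize(w[100:340,130:380],(400,384));v[:,400:]=cv2.resize(d[110:254,190:340],(400,384),interpolation=cv2.INTER_CUBIC);cv2.imwrite("pics/v10.png",v)
E
```

```text
time: 28.2
tcp_pos: [0.4959, 0.0188, 0.2023]
tcp_rot: [[-0.018, 1.0, -0.002], [1.0, 0.018, -0.002], [-0.002, -0.002, -1.0]]
ft_force: [-0.4, 0.8, -1.3]
finger_gap: 0.0396
t 28.2 tcp [0.4959 0.0188 0.2023] F [-0.4  0.8 -1.3] gap 0.0396 jaw 1.0 | tool shift [0.0058 0.0011 0.0223] len 0.023
turn [-0.002  0.002 -0.008]
```

View pics/v10.png

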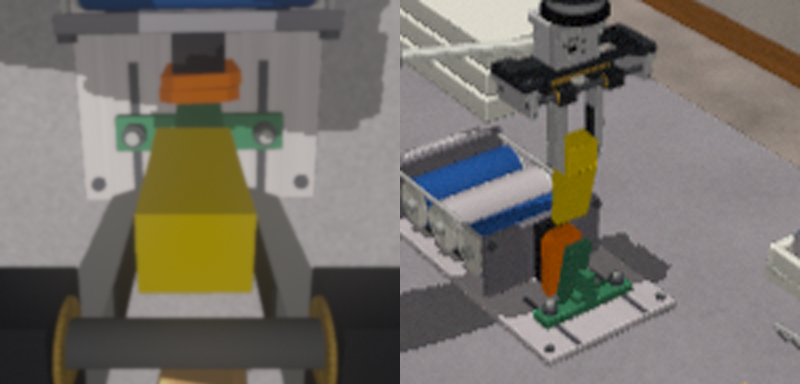

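The wedge hangs upright over the gap, behind the plates' front edge (wedge face edge at crop row 128, plates' front top edge at row 102). Check the offset numerically.

```bash
python3 - <<'E'
from h import *
s=arm.sense();im=cv2.imread("pics/w10.png");h=cv2.cvtColor(im,cv2.COLOR_BGR2HSV)
for c in(240,252,262):print(c,*[(r,int(h[r,c,0]),int(h[r,c,2])) for r in range(136,250,2)])
for z,r in((.095,163.5),(.125,180),(.194,234)):print(z,onz("wrist",(252,r),z,s))
E
```

```text
240 (136, 8, 61) (138, 10, 59) (140, 0, 51) (142, 6, 45) (144, 4, 48) (146, 10, 88) (148, 13, 141) (150, 13, 154) (152, 13, 155) (154, 13, 154) (156, 13, 151) (158, 13, 154) (160, 13, 155) (162, 13, 155) (164, 12, 143) (166, 27, 97) (168, 50, 93) (170, 55, 85) (172, 62, 76) (174, 63, 77) (176, 62, 76) (178, 48, 79) (180, 26, 106) (182, 25, 116) (184, 25, 117) (186, 25, 117) (188, 25, 117) (190, 25, 117) (192, 25, 117) (194, 25, 117) (196, 25, 117) (198, 25, 117) (200, 25, 117) (202, 25, 117) (204, 25, 117) (206, 25, 117) (208, 25, 117) (210, 25, 118) (212, 25, 117) (214, 25, 117) (216, 25, 116) (218, 25, 117) (220, 25, 118) (222, 25, 118) (224, 25, 118) (226, 25, 118) (228, 25, 118) (230, 25, 118) (232, 25, 120) (234, 26, 144) (236, 26, 153) (238, 26, 153) (240, 26, 154) (242, 26, 154) (244, 26, 154) (246, 26, 154) (248, 26, 154)
252 (136, 0, 44) (138, 6, 44) (140, 6, 45) (142, 0, 45) (144, 7, 49) (146, 10, 104) (148, 13, 149) (150, 14, 154) (152, 13, 155) (154, 13, 151) (156, 13, 144) (158, 13, 154) (160, 14, 154) (162, 14, 153) (164, 15, 117) (166, 51, 72) (168, 60, 72) (170, 60, 7
[... 849 characters left out ...]
2, 60, 73) (174, 60, 73) (176, 58, 72) (178, 48, 76) (180, 26, 104) (182, 25, 116) (184, 25, 116) (186, 25, 116) (188, 25, 116) (190, 25, 117) (192, 25, 117) (194, 25, 117) (196, 25, 116) (198, 25, 117) (200, 25, 116) (202, 25, 117) (204, 25, 116) (206, 25, 117) (208, 25, 117) (210, 25, 117) (212, 25, 116) (214, 25, 116) (216, 25, 117) (218, 25, 117) (220, 25, 118) (222, 25, 118) (224, 25, 118) (226, 26, 117) (228, 25, 118) (230, 25, 118) (232, 25, 120) (234, 26, 144) (236, 26, 154) (238, 26, 154) (240, 26, 154) (242, 26, 154) (244, 26, 154) (246, 26, 154) (248, 26, 154)
0.095 [0.49456883 0.04208693 0.095     ]
0.125 [0.49473693 0.03308132 0.125     ]
0.194 [0.49511875 0.01263211 0.194     ]
```

```bash
python3 -m crank '[[0.003,0.001,0.004,-0.002,0.002,-0.004],[0.002,0,0.006,0,0,-0.003],[0.001,0,0.007,0,0,0],[0,0,0.004,0,0,0],[0,0,0,0,0,0]]'
python3 -c "
from h import *
go([.4968,.0255,.15],1.5)"
```

```text
time: 28.72
tcp_pos: [0.4961, 0.0238, 0.1791]
tcp_rot: [[-0.023, 1.0, -0.0], [1.0, 0.023, -0.0], [-0.0, -0.0, -1.0]]
ft_force: [-0.6, 0.8, -1.6]
finger_gap: 0.0397
t 28.72 tcp [0.4961 0.0238 0.1791] F [-0.6  0.8 -1.6] gap 0.0397 jaw 1.3 | tool shift [0.0017 0.0007 0.0291] len 0.029
turn [-0.     0.    -0.003]
```

```bash
python3 -m crank '[[0.001,0,0.005,0,0,-0.003],[0.001,0.001,0.007,0,0,0],[0.001,0,0.007,0,0,0],[0.001,0,0.005,0,0,0],[0,0,0,0,0,0]]'
python3 -c "
from h import *
go([.4968,.0275,.135],1.5)"
```

```text
time: 29.13
tcp_pos: [0.4971, 0.0271, 0.1524]
tcp_rot: [[-0.027, 1.0, -0.0], [1.0, 0.027, -0.003], [-0.003, -0.0, -1.0]]
ft_force: [0.2, -0.9, -1.8]
finger_gap: 0.0399
t 29.13 tcp [0.4971 0.0271 0.1524] F [ 0.2 -0.9 -1.8] gap 0.0399 jaw 1.5 | tool shift [ 0.0005 -0.0003  0.0174] len 0.017
turn [-0.     0.003  0.001]
```

Foot is now inside the gap with no contact force. Go on down in small steps.

```bash
python3 -m crank '[[0,0,0.004,0,0.002,0],[0,0,0.005,0,0,0],[0.0005,0,0.004,0,0,0],[0,0,0.002,0,0,0],[0,0,0,0,0,0]]'
python3 -c "
from h import *
go([.4968,.0285,.129],1.5)"
```

```text
time: 29.55
tcp_pos: [0.4978, 0.0271, 0.1363]
tcp_rot: [[-0.027, 1.0, 0.001], [1.0, 0.027, -0.002], [-0.002, 0.001, -1.0]]
ft_force: [-0.2, -0.8, -0.4]
finger_gap: 0.0395
t 29.55 tcp [0.4978 0.0271 0.1363] F [-0.2 -0.8 -0.4] gap 0.0395 jaw 1.6 | tool shift [ 0.0015 -0.001   0.0073] len 0.007
turn [0.001 0.002 0.001]
```

```bash
python3 -m crank '[[0.0005,0,0.003,0,0.001,0],[0.0005,0,0.003,0,0,0],[0,0,0.003,0,0,0]]'
```

```text
time: 29.8
tcp_pos: [0.499, 0.0279, 0.1333]
tcp_rot: [[-0.03, 1.0, 0.002], [1.0, 0.03, -0.002], [-0.002, 0.002, -1.0]]
ft_force: [-8.4, 0.3, 19.0]
finger_gap: 0.0395
```

```bash
python3 -m crank '[[0,-0.001,0.003,0,0,0],[0,-0.001,0.003,0,0,0],[0,-0.001,0.004,0,0,0]]'
```

```text
time: 30.05
tcp_pos: [0.4989, 0.0281, 0.1328]
tcp_rot: [[-0.033, 0.999, 0.008], [0.999, 0.033, -0.004], [-0.004, 0.008, -1.0]]
ft_force: [-7.6, 1.9, 20.5]
finger_gap: 0.0396
```

```bash
python3 -m crank '[[0,-0.001,0.004,0,0,0],[0,-0.001,0.005,0,0,0],[0,-0.001,0.005,0,0,0]]'
```

```text
time: 30.3
tcp_pos: [0.4992, 0.0285, 0.132]
tcp_rot: [[-0.037, 0.999, 0.014], [0.999, 0.037, -0.005], [-0.005, 0.014, -1.0]]
ft_force: [-8.9, 0.9, 24.9]
finger_gap: 0.0399
```

```bash
python3 -m crank '[[0,-0.001,0.006,0.006,0,0.003],[0,-0.001,0.007,0.008,0,0.003],[0,-0.001,0.007,0.008,0,0]]' - 60
python3 - <<'E'
from h import *
go([.4968,.0285,.129],1.5)
w=arm.read_camera("wrist");d=arm.read_camera("side");cv2.imwrite("pics/w11.png",w)
v=np.zeros((384,800,3),np.uint8);v[:,:400]=cv2.resize(w[100:340,130:380],(400,384));v[:,400:]=cv2.resize(d[110:254,190:340],(400,384),interpolation=cv2.INTER_CUBIC);cv2.imwrite("pics/v11.png",v)
h=cv2.cvtColor(w,cv2.COLOR_BGR2HSV);print(*[(r,int(h[r,252,0]),int(h[r,252,2])) for r in range(120,250,2)])
go([.4968,.0285,.129],1.5)
E
```

```text
time: 30.55
tcp_pos: [0.5001, 0.0289, 0.131]
tcp_rot: [[-0.035, 0.999, -0.001], [0.999, 0.035, -0.007], [-0.007, -0.001, -1.0]]
ft_force: [-13.0, 2.2, 34.7]
finger_gap: 0.0398
t 30.55 tcp [0.5001 0.0289 0.131 ] F [-13.    2.2  34.7] gap 0.0398 jaw 2.0 | tool shift [-0.0002 -0.0033  0.002 ] len 0.004
turn [-0.001  0.007  0.008]
(120, 129, 72) (122, 132, 96) (124, 138, 138) (126, 143, 144) (128, 150, 144) (130, 143, 144) (132, 150, 143) (134, 156, 143) (136, 158, 142) (138, 150, 119) (140, 150, 61) (142, 165, 60) (144, 165, 58) (146, 165, 55) (148, 174, 49) (150, 174, 47) (152, 175, 48) (154, 5, 47) (156, 0, 49) (158, 4, 50) (160, 8, 49) (162, 7, 50) (164, 8, 51) (166, 8, 50) (168, 8, 50) (170, 8, 56) (172, 12, 125) (174, 14, 162) (176, 14, 164) (178, 14, 164) (180, 14, 164) (182, 15, 164) (184, 14, 164) (186, 14, 164) (188, 15, 164) (190, 15, 164) (192, 16, 158) (194, 23, 130) (196, 25, 125) (198, 25, 125) (200, 25, 124) (202, 25, 125) (204, 25, 125) (206, 25, 125) (208, 25, 125) (210, 25, 124) (212, 25, 124) (214, 25, 124) (216, 25, 124) (218, 25, 125) (220, 25, 125) (222, 26, 125) (224, 26, 124) (226, 26, 125) (228, 26, 125) (230, 26, 125) (232, 26, 128) (234, 26, 155) (236, 27, 163) (238, 26, 163) (240, 26, 164) (242, 26, 163) (244, 26, 163) (246, 26, 163) (248, 26, 163)
t 30.65 tcp [0.5002 0.0289 0.1309] F [-11.9   1.9  32.1] gap 0.04 jaw 2.0 | tool shift [-0.0003 -0.0034  0.0019] len 0.004
turn [-0.001  0.007  0.008]
```

View pics/v11.png

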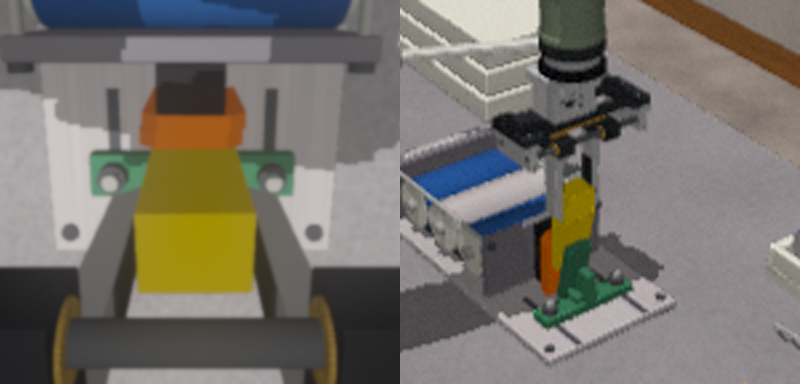

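The stack is closed: pad, two plates and wedge touch with no visible gap, and the wedge is upright against the stop. I'll trim out the sideways load and hold the push.

```bash
python3 -m crank '[[0,-0.003,0.006,0,0.004,0.004],[0,-0.004,0.006,0,0.003,0.004],[0,-0.003,0.006,0,0,0]]' - 60
python3 - <<'E'
from h import *
for _ in range(4):
    arm.read_camera("side");go([.4968,.0285,.129],1.5)
E
```

```text
time: 30.9
tcp_pos: [0.4992, 0.0291, 0.1307]
tcp_rot: [[-0.031, 0.999, 0.019], [1.0, 0.031, -0.002], [-0.002, 0.019, -1.0]]
ft_force: [-8.2, 1.5, 26.3]
finger_gap: 0.0398
t 30.95 tcp [0.4992 0.0292 0.1306] F [-6.1  1.6 24.7] gap 0.0396 jaw 1.8 | tool shift [-0.0006 -0.0024  0.0016] len 0.003
turn [0.019 0.003 0.005]
t 31.0 tcp [0.4992 0.0292 0.1306] F [-5.3  2.7 24. ] gap 0.0398 jaw 1.8 | tool shift [-0.0006 -0.0024  0.0016] len 0.003
turn [0.019 0.002 0.005]
t 31.05 tcp [0.4992 0.0291 0.1307] F [-7.1  1.6 25.3] gap 0.0395 jaw 1.8 | tool shift [-0.0005 -0.0024  0.0016] len 0.003
turn [0.018 0.003 0.005]
t 31.1 tcp [0.4992 0.0292 0.1306] F [-6.2  1.9 24.9] gap 0.0394 jaw 1.8 | tool shift [-0.0006 -0.0024  0.0016] len 0.003
turn [0.018 0.002 0.005]
```

```bash
python3 -c "
from h import *
print(arm.job_done());go([.4968,.0285,.129],1.5)"
```

```text
the job is handed in; nothing more can be done
None
the job is handed in; nothing more can be done
```

The lamp is swung clear, two plates and the wedge are in the gap, and the job is handed in at about 31 s of the 72 s allowed. The hand-in reports no verdict.

- **Lamp:** I gripped the knob and swung it along its arc. I let go of it about 0.32 m from the pad, against the 0.16 m needed.
- **Plates:** I measured the gap at the base as about 21.5 mm, which calls for two plates. Both were placed upright on the base and pushed up to the pad, and the third stayed in the rack.
- **Wedge:** Resistance rose firmly with the foot about 42 mm above the base, against about 40 mm predicted. At the end it was still gripped at 60 N and pressed down with a steady 25 N.

**Last checks:**
- The pictures showed the pad, both plates and the wedge touching with no visible gap, and the wedge upright against the stop.
- The tool was tilted about 0.02 rad and about 3 mm off centre in x.
- About 6 N of sideways force in x remained on the tool.
- The individual contact forces on the stop, plates and pad could not be measured; I judged them from the wrist force.

**What went wrong:** The first grasp of the first plate closed on its cut corners. I reopened and gripped it again lower down.

I planned no contact with the cell, multimeter or screwdriver and saw no sign of any, but I did not measure their positions at the end.

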